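# Clamp a bottle in the eccentric-cam fixture

### The job

Clamp the bottle that stands on the round blue mat in the bench fixture so that its cap can be worked on: swing the cam lever back to open the bay, stand the bottle upright on the table in the bay squarely before the blue V-nest, touching or nearly touching it, and let go of it, then swing the lever round the other way until the orange cam's lobe bears firmly on the bottle and has pressed the sprung nest well back (to the end of the lever's travel is fine). Leave the bottle clamped and let go of everything. Do not tip the bottle, and leave the other bottles and loose things where they are.

Things in the scene. Friction and masses are not known exactly. Their poses are not given: they have to be found in the camera images.
- bottle: The bottle to clamp, the only one on the round blue mat: amber glass, black screw cap, 222 mm tall, up to 1 kg. Body 77 mm in diameter up to 132 mm high, shoulder 58 mm up to 170 mm, neck and cap 34 mm from 170 to 222 mm (grip there from above, about 40 N). Origin: centre of its underside, z up.
- mat: Round blue mat, 110 mm in diameter and 2 mm thick, fixed; origin at the centre of its underside. It marks the bottle to clamp; its place is exchanged with those of the two spare bottles from start to start.
- spare_bottle_a: Spare bottle, same shape and size as the bottle to clamp, standing on the bare table; leave alone. Origin: centre of underside.
- spare_bottle_b: Another spare bottle, same as spare_bottle_a; leave alone. Origin: centre of underside.
- funnel: Stainless funnel standing rim down, 101 x 122 x 108 mm high, right of the work, fixed; keep clear. Origin: centre of underside.
- label_roll: Roll of blank labels lying flat, 82 mm in diameter, 38 mm high, near the table's front edge; leave alone. Origin: centre of underside.
- tape_roll: Tan tape roll lying flat, 98 x 96 x 25 mm, at the right; leave alone. Origin: centre of underside.
- fixture: Clamp fixture, fixed. Origin on the table under the axis of a bottle seated in the unpressed nest; +y into the nest, -y to the cam, -x to the bay's open front (robot side). Bay floor: bare table. A rail 12 mm high lies at x = 52 to 80 mm, on it a white end stop, face at x = 44, y = -23 to 7 mm, 82 mm high; nest and grey guide block fill x = -42 to 42, y = 20 to 117 mm, up to 94 mm high.
- nest_seat (a point): Where the centre of the bottle's underside is when seated in the blue V-nest (smooth white faces); moves with the nest. Axes as the fixture's. The V's ends stand at x = +-36, y = 20 mm from here, 94 mm high: sliding in from the front, the bottle must pass 19 mm or more to the cam side (-y); 22 mm clears both nest and fully open cam.
- nest (a joint): How far the sprung nest is pressed back toward fixture +y, in m: 0 free, at most 0.013. Spring 2 N per mm.
- cam_post: Steel carriage, 16 mm high, bearing the orange cam. Origin on the table on the cam's turning axis, 73 to 76 mm to the fixture's -y side at its x = 18 mm; same yaw. The cam is a disc of 24 mm radius, 22 to 52 mm high, centred 20 mm off the axis, with a white dot on its lobe.
- cam (a joint): Turn of cam and lever, rad, growing counter-clockwise from above: 0 (stop, clamped) to 2.5 (stop, fully open). In the fixture's frame the lobe points at 100 deg + this from +x, the lever at 200 deg + this. Starts at 0.05 to 0.45: no room for a bottle. The lobe meets a seated bottle at 0.6 to 0.9; at 0 the nest is pressed 4 to 8 mm. Friction 0.2 N m; stays where left.
- lever_grip (a point): Centre of the top of the lever's upright black handle: a round post 18 mm in diameter, its top 130 mm above the table and 85 mm from the cam's axis, free from 72 mm up (steel arm below). It can be pushed, straddled or pinched from above and led along its arc.
Mind the look-alikes: they are no part of the job. What is shaped like the bottle but green or red is not meant.

How it is judged:
By the outcome, as a careful person would: the job done as asked, in the order asked, and still so for the second after the job is handed in, with the robot touching nothing.
It also fails if it takes over 72 s, if anything falls off the work surface, if the arm or the gripper's body presses on something with over 40 N, if the wrist force passes 120 N, or if a joint passes its speed limit or range.

### The arm

A 6-joint arm with a two-finger parallel gripper is mounted at the origin on a cart in front of the work surface, level with it; the furniture and walls round the work are solid. World frame = base frame: x ahead of the robot, y to its left, z up, the work surface at z = 0. Lengths are in m, angles in rad, forces in N, time in s.
With the tool pointing down it reaches from about 0.3 to 0.775 m from the base axis. Payload 14.6 kg.
Tool frame: the origin (TCP) lies midway between the tips of the shut fingers; the grasp point (between the pads) lies 19 mm behind it; z points along the fingers, y is the direction in which the jaws open and shut (so a half turn about z gives the same grasp; the last joint's range is limited). The gripper opens to 94 mm and grips with 3 to 60 N. Pads are 16 mm wide; open, the fingers measure 119 mm over their backs; the gripper's body (75 mm by 177 mm) begins 78 mm behind the grasp point.
Start: joints at [-1.217, 0.3, 1.521, -0, 1.321, -0.067], TCP at [0.225, -0.502, 0.205] pointing down, gripper open.
Joint ranges: [-3.03, 3.03], [-0.79, 2.21], [0.23, 2.52], [-1.04, 4.18], [0, 3.07], [-2.55, 2.55]. Speed limits (rad/s): [2.22, 2.22, 2.57, 3.14, 3.14, 3.14].

### API

Orientations are given as a unit quaternion [w, x, y, z].
In Python, from bench import status, vision, ctrl gives the robot as it stands.
- The arm moves only by the shell command python3 -m pendant 'ROWS'. ROWS is JSON, a list of rows, each a list of 7 numbers: the shift along the tool's x, y, z in m, then the turn, a rotation vector about the tool's x, y, z in rad, then the gripper command: -1 is shut, 1 is fully open, values between are in proportion. A call has exactly 5 rows; each row is the pose to reach, as a shift and turn from the pose commanded when the call began, along the tool's axes at that moment; what a row does not reach only later rows make up. A row lasts 1/8 s, in which the tool goes at most 62.5 mm and 10.7 degrees, less where a joint would pass 70% of its speed; a pose out of reach is approached as far as the arm can. A call with a gripper value outside its range is refused whole. The fingers move at their own pace and stop on an object; the grip force is fixed at half the most. Time passes only in rows, so rows that repeat a pose let the fingers close, or fill a call up. It gives the time, the measured TCP pose, the force and the opening at its end, in the units of the state.
- status.observe(): the state, without advancing time (a new reading comes with each control period).
- vision.get_image(name): name is "scene" or "top" or "wrist"; returns a dict with "frame" (480x640x3 uint8, red, green, blue), "fx", "fy", "cx", "cy" (pixels), "extrinsics" (4x4, takes a point from world to camera coordinates); the wrist camera has in their place "hand_eye" (4x4, takes a point from camera to tool coordinates, whose origin is the TCP and whose axes are the flange's). Camera axes: x right, y up, looking along -z (the intrinsics and any distortion apply to the point x, -y, -z); pixel columns grow to the right and rows downward; lengths in m; the calibration is good to about 2 mm. A picture is of the moment at which its call begins: read the wrist's pose just before it. There is no depth.
- ctrl.hand_in(): hands the job in, once; it reports no verdict.
The state is a dict: "t": time; "qpos": joint angles; "qvel": joint speeds; "joint_torque": joint torques, N m; "eef_pos": TCP position; "ee_rot": TCP orientation; "ft_force": force on the tool from outside, world axes, zero at the start; "torque": the same for the moment, N m; "grip_width": finger opening in m.
Only numpy, scipy, OpenCV 4.12 (cv2) and the standard library are available. Lean on these libraries where they do the work, as an engineer would, in place of code of your own. Each camera call takes 0.05 s, during which the arm holds its last target.

## Working session

There is one attempt and no reset: what is moved stays moved. The work goes in short steps, Python scripts to look and compute and a shell command to move; the robot and the scene stay as the last step left them, time stands still between calls to the robot, and variables do not carry over. Pictures are saved under pics/ and viewed, and the job is handed in when it is done.

```bash
mkdir -p pics; ls
cat > h.py <<'E'
import numpy as np, cv2
from bench import status, vision, ctrl
def snap(n,fn):
    im=vision.get_image(n); cv2.imwrite('pics/'+fn,im['frame'][:,:,::-1]); 
    np.save('pics/'+fn[:-4]+'.npy',im,allow_pickle=True); return im
def load(fn): return np.load('pics/'+fn+'.npy',allow_pickle=True).item()
def ray(im,u,v,E=None):
    E=im['extrinsics'] if E is None else E
    E=np.array(E); d=np.array([(u-im['cx'])/im['fx'],-(v-im['cy'])/im['fy'],-1.])
    R=E[:3,:3]; o=-R.T@E[:3,3]; return o,R.T@d
def onz(im,u,v,z):
    o,d=ray(im,u,v); return o+d*(z-o[2])/d[2]
def proj(im,p):
    E=np.array(im['extrinsics']); c=E[:3,:3]@np.array(p)+E[:3,3]
    return im['cx']+im['fx']*c[0]/-c[2], im['cy']-im['fy']*c[1]/-c[2]
E
python3 - <<'E'
from h import *
print(status.observe())
for n in ['scene','top']:
    im=snap(n,n+'0.png'); print({k:(v if k!='frame' else 0) for k,v in im.items()})
E
```

```text
pics
{'t': 0.0, 'qpos': array([-1.21662411e+00,  3.00499072e-01,  1.52159731e+00, -1.56706780e-05,
        1.32067987e+00, -6.65869577e-02]), 'qvel': array([-0.00078346,  0.00019248, -0.00151652,  0.0006435 , -0.00058135,
        0.00029128]), 'joint_torque': array([-6.06427311e-04, -5.31804621e+01, -3.52736878e+01,  7.07556750e-02,
        2.44296261e-02, -1.23195082e-04]), 'eef_pos': array([ 0.22455734, -0.50177909,  0.20486412]), 'ee_rot': array([-5.84600717e-04,  9.77951138e-01,  2.08832998e-01, -9.23150011e-05]), 'ft_force': array([-0.32562263,  0.07935429,  0.49068687]), 'torque': array([-0.03846621, -0.05609132,  0.00534099]), 'grip_width': 0.09394601484831362}
{'frame': 0, 'fx': 484.0741711034997, 'fy': 484.0741711034997, 'cx': 329.29242377523605, 'cy': 230.1389777454508, 'extrinsics': array([[-0.68818616, -0.72515761, -0.023372  ,  0.34888237],
       [ 0.36705966, -0.37577081,  0.85091921, -0.30996371],
       [-0.62583305,  0.57701191,  0.52477637, -1.09730014],
       [ 0.        ,  0.        ,  0.        ,  1.        ]])}
{'frame': 0, 'fx': 603.4383757511252, 'fy': 603.4383757511252, 'cx': 327.4329561433271, 'cy': 254.2072798439842, 'extrinsics': array([[ 3.04954287e-01, -9.52365969e-01, -1.39421407e-03,
        -1.63479387e-01],
       [ 8.98870835e-01,  2.87340410e-01,  3.30857539e-01,
        -4.95327778e-01],
       [-3.14696847e-01, -1.02149643e-01,  9.43679683e-01,
        -1.47687169e+00],
       [ 0.00000000e+00,  0.00000000e+00,  0.00000000e+00,
         1.00000000e+00]])}
```

View pics/scene0.png

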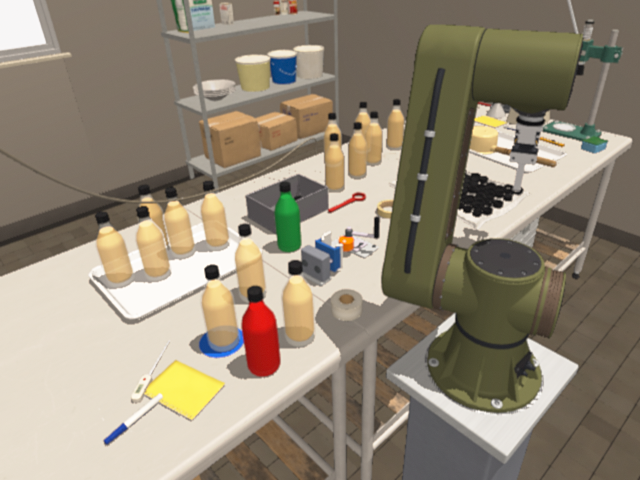

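View pics/top0.png

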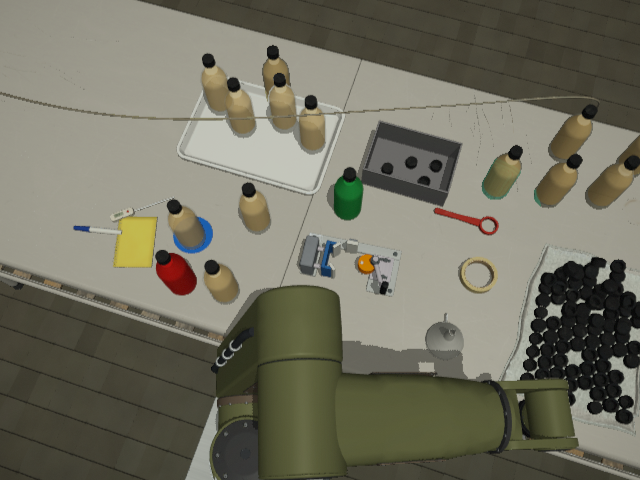

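The top view shows three amber bottles near the work: (185,225) on the round blue mat, and two spares on bare table at (255,208) and (220,282). The green bottle (348,195), the red bottle (175,273) and the tray bottles are look-alikes. The fixture is at (350,262) with its orange cam at (367,264). Next, a crop to confirm.

Run:
```python
from h import *
t=load('top0')['frame'][:,:,::-1]; s=load('scene0')['frame'][:,:,::-1]
a=cv2.resize(t[190:310,60:220],None,fx=2.5,fy=2.5,interpolation=3)
b=cv2.resize(t[220:310,285:415],None,fx=3,fy=3,interpolation=3)
c=cv2.resize(s[180:380,180:400],(400,364),interpolation=3)
o=np.zeros((600,800,3),np.uint8); o[:300,:400]=a; o[:270,400:790]=b; o[300:600,:400]=c[:300]
d=cv2.resize(s[200:300,290:400],(390,355),interpolation=3); o[270:600,400:790]=d[:330]
cv2.imwrite('pics/crop.png',o)
```

```text
(no output)
```

View pics/crop.png

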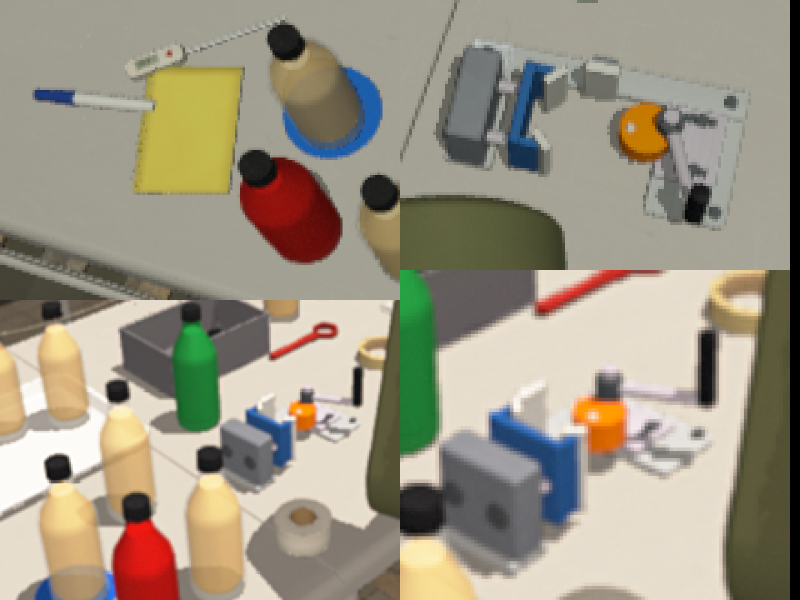

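```bash
cat >> h.py <<'E'
def blob(im,roi,f):
    x0,y0,x1,y1=roi; c=im['frame'][y0:y1,x0:x1].astype(int); m=f(c[...,0],c[...,1],c[...,2]).astype(np.uint8)
    n,l,s,ce=cv2.connectedComponentsWithStats(m); i=1+np.argmax(s[1:,4]); ys,xs=np.where(l==i)
    return xs+x0,ys+y0
def tri(ims,uvs):
    A=np.zeros((3,3));b=np.zeros(3);rs=[]
    for im,(u,v) in zip(ims,uvs):
        o,d=ray(im,u,v); d=d/np.linalg.norm(d); P=np.eye(3)-np.outer(d,d); A+=P;b+=P@o; rs.append((P,o))
    p=np.linalg.solve(A,b); return p,[np.linalg.norm(P@(p-o)) for P,o in rs]
E
python3 - <<'E'
from h import *
t=load('top0');s=load('scene0')
dark=lambda r,g,b:(r<60)&(g<60)&(b<60)
blue=lambda r,g,b:(b>1.6*r)&(b>110)
def c(x): return (x[0].min()+x[0].max())/2,(x[1].min()+x[1].max())/2
caps={}
for nm,rt,rs in [('bottle',(163,196,190,218),(200,260,224,287)),('spL',(235,176,265,200),(232,220,258,240)),('spR',(200,255,222,276),(282,258,308,276)),('red',(150,245,176,268),(245,284,270,304))]:
    a=blob(t,rt,dark);b=blob(s,rs,dark); print(nm,c(a),len(a[0]),c(b),len(b[0]),tri([t,s],[c(a),c(b)]),onz(t,*c(a),.209))
for im,roi in [(t,(165,205,220,260)),(s,(190,320,250,360))]:
    x,y=blob(im,roi,blue); P=np.array([onz(im,u,v,.002) for u,v in zip(x,y)]); print('mat',x.min(),x.max(),y.min(),y.max(),P.min(0),P.max(0))
    h=cv2.convexHull(P[:,:2].astype(np.float32)*1000); print(cv2.minEnclosingCircle(h))
org=lambda r,g,b:(r>180)&(g<170)&(b<80)
a=blob(t,(350,245,390,280),org);b=blob(s,(325,225,365,260),org); print('cam',c(a),c(b),tri([t,s],[c(a),c(b)]))
P=np.array([onz(t,u,v,.052) for u,v in zip(*a)]);print(cv2.minEnclosingCircle(P[:,:2].astype(np.float32)*1000))
a=blob(t,(374,275,395,300),dark);b=blob(s,(370,212,384,242),dark); print('handle',a[0].min(),a[0].max(),a[1].min(),a[1].max(),b[0].min(),b[0].max(),b[1].min(),b[1].max())
print(tri([t,s],[c(a),c(b)]))
E
```

```text
bottle (np.float64(174.0), np.float64(206.5)) 160 (np.float64(211.5), np.float64(272.0)) 146 (array([0.48300505, 0.37468552, 0.21208895]), [np.float64(0.0007416022113565365), np.float64(0.0007416022113563496)]) [0.4834461  0.37533686 0.209     ]
spL (np.float64(248.5), np.float64(189.5)) 154 (np.float64(244.5), np.float64(230.0)) 109 (array([0.58135321, 0.21812381, 0.21007955]), [np.float64(0.0003215489592033739), np.float64(0.00032154895920346357)]) [0.58152127 0.21819759 0.209     ]
spR (np.float64(212.0), np.float64(266.5)) 161 (np.float64(296.0), np.float64(267.0)) 165 (array([0.3669863 , 0.22987262, 0.21084783]), [np.float64(0.0008186258009558211), np.float64(0.0008186258009558569)]) [0.36813674 0.2309553  0.209     ]
red (np.float64(163.0), np.float64(257.0)) 175 (np.float64(255.0), np.float64(294.0)) 192 (array([0.35511644, 0.35014203, 0.20932415]), [np.float64(0.0003684987633783632), np.float64(0.000368498763378422)]) [0.35489585 0.3499977  0.209     ]
mat 173 212 217 252 [0.43727698 0.32338188 0.002     ] [0.54550103 0.42774958 0.002     ]
((491.0541076660156, 376.96246337890625), 54.4477653503418)
mat 199 243 329 357 [0.43747612 0.32498232 0.002     ] [0.54171727 0.43129815 0.002     ]
((491.1966552734375, 379.1632995605469), 54.2916374206543)
cam (np.float64(365.5), np.float64(262.5)) (np.float64(345.5), np.float64(243.0)) (array([ 0.54460523, -0.10374563,  0.03782701]), [np.float64(0.0011169174643670381), np.float64(0.0011169174643672053)])
((541.2728271484375, -104.89480590820312), 23.125038146972656)
handle 380 387 282 294 374 378 218 237
(array([ 0.4764252 , -0.16739041,  0.09368679]), [np.float64(0.0010367377112014055), np.float64(0.0010367377112013444)])
```

```bash
cat >> h.py <<'E'
from scipy.spatial.transform import Rotation as Ro
def pose():
    o=status.observe(); q=o['ee_rot']; return np.array(o['eef_pos']),Ro.from_quat([q[1],q[2],q[3],q[0]]).as_matrix()
def plan(x,y,z,jaw=None):
    "shift in tool axes to world point, turn about tool z so tool-y points at world angle jaw (deg, mod 180)"
    p,R=pose(); s=R.T@(np.array([x,y,z])-p); ya=np.degrees(np.arctan2(R[1,1],R[0,1])); tz=0
    if jaw is not None: tz=-(((jaw-ya)+90)%180-90)
    q=status.observe()['qpos']
    print('t',round(status.observe()['t'],2),'pos',p.round(4),'yang',round(ya,1),'shift',s.round(4),'turn z rad',round(np.radians(tz),3),'q',np.round(q,2))
def wsnap(fn):
    p,R=pose(); im=vision.get_image('wrist'); T=np.eye(4); T[:3,:3]=R; T[:3,3]=p
    im['extrinsics']=np.linalg.inv(T@np.array(im['hand_eye']))
    cv2.imwrite('pics/'+fn+'.png',im['frame'][:,:,::-1]); np.save('pics/'+fn+'.npy',im,allow_pickle=True); return im
E
python3 - <<'E'
from h import *
im=wsnap('w0'); print(im['hand_eye'],im['fx'],im['cx'],im['cy'],np.linalg.inv(im['extrinsics']).round(3))
plan(.46,-.08,.36)
E
```

```text
[[ 4.96753886e-04  9.64595386e-01  2.63733758e-01  7.60927578e-02]
 [ 9.99999806e-01 -5.78142246e-04  2.30988833e-04 -2.71507556e-04]
 [ 3.75286390e-04  2.63733592e-01 -9.64595486e-01 -1.79566797e-01]
 [ 0.00000000e+00  0.00000000e+00  0.00000000e+00  1.00000000e+00]] 419.27315862052507 320.2289204018407 233.67537832409772 [[ 0.409  0.88   0.241  0.294]
 [-0.913  0.395  0.107 -0.471]
 [-0.001 -0.264  0.965  0.385]
 [ 0.     0.     0.     1.   ]]
t 0.15 pos [ 0.2246 -0.5018  0.205 ] yang -65.9 shift [ 0.3872 -0.289  -0.1547] turn z rad 0.0 q [-1.22  0.3   1.52 -0.    1.32 -0.07]
```

```bash
python3 -m pendant '[[0,0,-0.06,0,0,0,1],[0,0,-0.12,0,0,0,1],[0.05,-0.035,-0.155,0,0,0,1],[0.09,-0.07,-0.155,0,0,0,1],[0.13,-0.10,-0.155,0,0,0,1]]'; python3 -m pendant '[[0.05,-0.038,0,0,0,0,1],[0.10,-0.076,0,0,0,0,1],[0.15,-0.114,0,0,0,0,1],[0.20,-0.152,0,0,0,0,1],[0.25,-0.190,0,0,0,0,1]]';python3 - <<'E'
from h import *
im=wsnap('w1'); plan(.46,-.08,.36)
E
```

```text
t: 0.78
eef_pos: [0.303, -0.3559, 0.3609]
ee_rot: [0.0, 0.978, 0.209, 0.0]
ft_force: [0.7, -0.6, 0.9]
grip_width: 0.0937
t: 1.4
eef_pos: [0.4528, -0.0814, 0.3605]
ee_rot: [0.0, 0.978, 0.209, 0.0]
ft_force: [1.1, -0.9, 0.3]
grip_width: 0.0941
t 1.45 pos [ 0.455  -0.0761  0.3601] yang -65.6 shift [0.003  0.0057 0.0001] turn z rad 0.0 q [-0.25  0.03  1.49  0.    1.63  0.9 ]
```

View pics/w1.png

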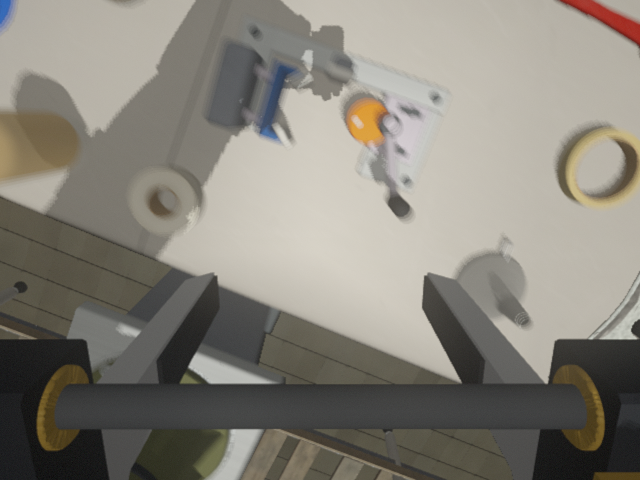

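Run:
```python
from h import *
im=wsnap('w2'); plan(.46,-.08,.36); s=snap('scene','scene1.png'); 
f=im['frame'][:,:,::-1]
cv2.imwrite('pics/w2c.png',cv2.resize(f[10:230,190:470],None,fx=2.7,fy=2.7,interpolation=3))
cv2.imwrite('pics/s1c.png',cv2.resize(s['frame'][180:300,270:420,::-1],None,fx=5,fy=5,interpolation=3))
```

```text
t 1.5 pos [ 0.4538 -0.079   0.36  ] yang -65.5 shift [ 0.0053  0.0035 -0.    ] turn z rad 0.0 q [-0.25  0.02  1.49  0.    1.63  0.89]
```

View pics/w2c.png

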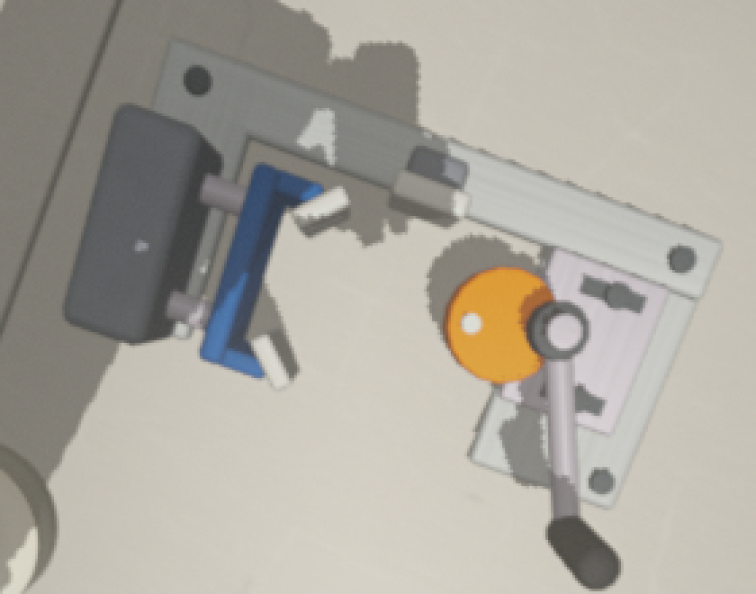

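View pics/s1c.png

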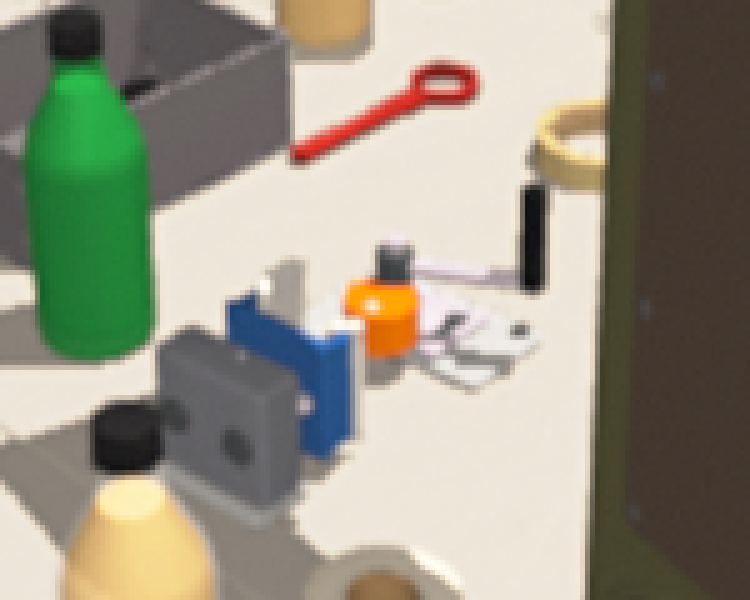

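The crop shows the rail's outer edge running from (172,38) to (722,240), the orange cam disc at (505,325) with its white dot on the left, the hub at (562,330), the handle top at (597,566), and the V plates at (320,210) and (272,360).

```bash
cat > fx.py <<'E'
from h import *
im=load('w2'); g=lambda u,v,z: onz(im,u/2.7+190,v/2.7+10,z)
a=g(172,38,.012); b=g(722,240,.012); d=a-b; yaw=np.arctan2(d[1],d[0])-np.pi/2
print('rail',a,b,np.linalg.norm(d),'yaw deg',np.degrees(yaw))
i1=g(248,135,.012);i2=g(697,298,.012);dd=i1-i2; print('inner',i1,i2,np.degrees(np.arctan2(dd[1],dd[0]))-90)
c2=g(612,507,.006)-g(722,240,.006);print('end edge ang',np.degrees(np.arctan2(c2[1],c2[0]))+180)
org=lambda r,g,b:(r>150)&(g<190)&(b<90)
x,y=blob(im,(345,95,410,160),org); P=np.array([onz(im,u,v,.052) for u,v in zip(x,y)])[:,:2]
print('cam circ',cv2.minEnclosingCircle((P*1000).astype(np.float32)))
C=g(505,325,.052); dot=g(471,323,.052); H=g(597,566,.130)
print('C',C,'dot',dot,'H',H,'CH',np.linalg.norm((C-H)[:2]))
for z in (.066,.075,.085): print('hub',z,g(565,331,z))
for z in (.082,): print('stop top corners (dark front top) ',g(412,148,z),g(468,170,z))
E
python3 fx.py
```

```text
rail [0.58838724 0.06942654 0.012     ] [ 0.61326491 -0.18373782  0.012     ] 0.25438374320848006 yaw deg 5.612259458259008
inner [0.56635594 0.02494973 0.012     ] [ 0.58686732 -0.18571711  0.012     ] 5.56102039781311
end edge ang 5.303870180718917
cam circ ((539.0662841796875, -105.87188720703125), 23.672143936157227)
C [ 0.53939097 -0.1072234   0.052     ] dot [ 0.53424768 -0.09391677  0.052     ] H [ 0.47314195 -0.16709416  0.13      ] CH 0.08929412091879121
hub 0.066 [ 0.54690937 -0.12871022  0.066     ]
hub 0.075 [ 0.54647713 -0.12711475  0.075     ]
hub 0.085 [ 0.54599686 -0.125342    0.085     ]
stop top corners (dark front top)  [ 0.58211491 -0.04249354  0.082     ] [ 0.58382981 -0.06516029  0.082     ]
```

```bash
cat >> fx.py <<'E'
C=np.array([.5392,-.1062]);Hh=H[:2];e=lambda a:np.array([np.cos(a),np.sin(a)])
v=C-Hh; w=20*e(0)-85*e(np.radians(100)); th=np.arctan2(v[1],v[0])-np.arctan2(w[1],w[0])
A1=C-.02*e(th);A2=Hh-.085*e(th+np.radians(100));print('th',np.degrees(th),A1,A2,'cam rad',th-yaw-np.radians(100))
A=(A1+A2)/2
yaw=np.radians(5.5); ux=e(yaw);uy=e(yaw+np.pi/2)
print('rail outer x rel axis',(a[:2]-A)@ux,(b[:2]-A)@ux,'expect .062; inner',(i1[:2]-A)@ux,(i2[:2]-A)@ux,'expect .034')
O=A-.018*ux+.0745*uy; print('O',O)
F=lambda p:np.array([(p[:2]-O)@ux,(p[:2]-O)@uy])*1000
for n,p in [('stop z.082',g(412,148,.082)),('stop',g(468,170,.082)),('stop',g(455,218,.012)),('stop white bl',g(390,208,.012)),('V tip back',g(347,200,.094)),('V tip near',g(290,385,.094)),('V tip near low',g(290,385,.02)),('block',g(130,103,.09)),('block',g(68,312,.09)),('rail a',a),('rail b',b)]: print(n,F(p).round(1))
E
python3 fx.py | tail -14
```

```text
th 110.120015005294 [ 0.54607975 -0.12497948] [ 0.54666492 -0.12444006] cam rad 0.07867517617079867
rail outer x rel axis 0.06042860928146978 0.06092702230899467 expect .062; inner 0.034235828587867716 0.034461251112122164 expect .034
O [ 0.5213147  -0.05227798]
stop z.082 [61.5  3.9]
stop [ 61.  -18.8]
stop [ 49.3 -24.3]
stop white bl [43.9  4.3]
V tip back [35.1 20.8]
V tip near [-36.2  19.8]
V tip near low [-42.8  21.9]
block [ 41.5 107.2]
block [-37.9 109.4]
rail a [ 78.4 114.7]
rail b [  78.9 -139.7]
```

```bash
python3 -c "
from h import *
plan(.4728,-.1672,.095,-60)"
```

```text
t 1.55 pos [ 0.453  -0.0812  0.36  ] yang -65.6 shift [-0.0172  0.0867  0.265 ] turn z rad -0.098 q [-0.26  0.02  1.49  0.    1.63  0.89]
```

```bash
python3 -m pendant '[[-0.009,0.045,0.04,0,0,-0.05,-0.44],[-0.017,0.087,0.08,0,0,-0.098,-0.44],[-0.017,0.087,0.13,0,0,-0.098,-0.44],[-0.017,0.087,0.18,0,0,-0.098,-0.44],[-0.017,0.087,0.20,0,0,-0.098,-0.44]]'
python3 - <<'E'
from h import *
im=wsnap('w3'); plan(.4728,-.1672,.095,-60)
E
```

```text
t: 2.17
eef_pos: [0.4705, -0.1707, 0.1576]
ee_rot: [-0.001, 0.967, 0.256, -0.002]
ft_force: [0.8, 0.1, 1.0]
grip_width: 0.0475
t 2.23 pos [ 0.4702 -0.1704  0.1563] yang -60.4 shift [ 0.0041 -0.0013  0.0613] turn z rad -0.007 q [-0.42  0.24  1.72 -0.    1.19  0.63]
```

View pics/w3.png

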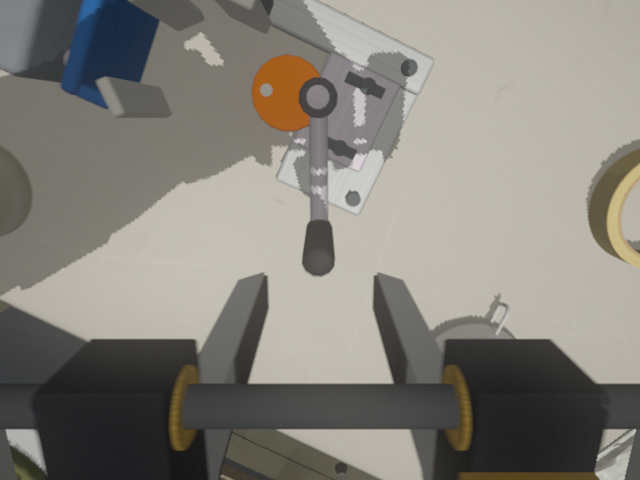

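Run:
```python
from h import *
im=load('w3'); print(onz(im,318,262,.13), onz(im,288,93,.052), onz(im,317,97,.08))
plan(.4728,-.1672,.095,-60)
```

```text
[ 0.47329235 -0.16726995  0.13      ] [ 0.53992565 -0.10642819  0.052     ] [ 0.54608105 -0.12481054  0.08      ]
t 2.23 pos [ 0.4702 -0.1704  0.1563] yang -60.4 shift [ 0.0041 -0.0013  0.0613] turn z rad -0.007 q [-0.42  0.24  1.72 -0.    1.19  0.63]
```

Consistent. I'll go down and close the jaws to about 28 mm.

```bash
python3 -m pendant '[[0.004,-0.001,0,0,0,0,-0.44],[0.004,-0.001,0.02,0,0,0,-0.44],[0.004,-0.001,0.04,0,0,0,-0.44],[0.004,-0.001,0.06,0,0,0,-0.44],[0.004,-0.001,0.06,0,0,0,-0.44]]'; python3 -c "
from h import *
plan(.4732,-.1672,.095,-60)"
```

```text
t: 2.85
eef_pos: [0.4753, -0.1672, 0.1008]
ee_rot: [-0.0, 0.967, 0.256, -0.0]
ft_force: [0.2, 0.0, 0.2]
grip_width: 0.0262
t 2.85 pos [ 0.4753 -0.1672  0.1008] yang -60.3 shift [-0.0019 -0.001   0.0058] turn z rad -0.005 q [-0.41  0.31  1.76 -0.    1.06  0.64]
```

```bash
python3 -m pendant '[[0,0.0148,0,0,0,-0.175,-0.44],[0.004,0.029,0,0,0,-0.349,-0.44],[0.010,0.0425,0,0,0,-0.524,-0.44],[0.0185,0.0546,0,0,0,-0.698,-0.44],[0.029,0.065,0,0,0,-0.873,-0.44]]'
python3 - <<'E'
from h import *
e=lambda d:np.array([np.cos(np.radians(d)),np.sin(np.radians(d))])
for l in (260,): print(np.array([.5464,-.1247])+.085*e(l))
plan(.5316,-.2084,.095,-10)
E
```

```text
t: 3.48
eef_pos: [0.5334, -0.2095, 0.1022]
ee_rot: [0.0, 0.766, 0.643, 0.0]
ft_force: [-2.5, 1.8, 0.3]
grip_width: 0.0265
[ 0.5316399  -0.20840866]
t 3.48 pos [ 0.5334 -0.2095  0.1022] yang -10.0 shift [ 0.0008 -0.0019  0.0072] turn z rad 0.001 q [-0.44  0.45  1.56  0.    1.12 -0.26]
```

```bash
python3 -m pendant '[[0.002,0.0138,0.003,0,0,-0.175,-0.44],[0.006,0.028,0.004,0,0,-0.349,-0.44],[0.012,0.0415,0.005,0,0,-0.524,-0.44],[0.020,0.0536,0.005,0,0,-0.698,-0.44],[0.031,0.064,0.005,0,0,-0.873,-0.44]]'
python3 - <<'E'
from h import *
e=lambda d:np.array([np.cos(np.radians(d)),np.sin(np.radians(d))])
p=np.array([.5464,-.1247])+.085*e(310); print(p)
plan(*p,.098,40)
E
```

```text
t: 4.1
eef_pos: [0.6021, -0.1906, 0.0975]
ee_rot: [0.001, 0.422, 0.907, -0.0]
ft_force: [-2.8, -2.2, -1.2]
grip_width: 0.0263
[ 0.60103695 -0.18981378]
t 4.1 pos [ 0.6021 -0.1906  0.0975] yang 40.1 shift [ 0.0013 -0.0003 -0.0005] turn z rad 0.001 q [-0.36  0.58  1.38 -0.    1.18 -1.06]
```

```bash
python3 -m pendant '[[0.002,0.0145,0,0,0,-0.175,-0.44],[0.006,0.029,0,0,0,-0.349,-0.44],[0.012,0.0425,0,0,0,-0.524,-0.44],[0.019,0.053,0,0,0,-0.66,-0.44],[0.020,0.055,0,0,0,-0.69,-0.44]]'
python3 - <<'E'
from h import *
e=lambda d:np.array([np.cos(np.radians(d)),np.sin(np.radians(d))])
p=np.array([.5464,-.1247])+.085*e(351); print(p)
plan(*p,.098,81)
print(status.observe()['ft_force'])
wsnap('w4')
E
```

```text
t: 4.72
eef_pos: [0.6314, -0.1393, 0.0973]
ee_rot: [0.001, 0.093, 0.996, -0.0]
ft_force: [-1.2, -2.0, 1.5]
grip_width: 0.0263
[ 0.63035351 -0.13799693]
t 4.72 pos [ 0.6314 -0.1393  0.0973] yang 79.4 shift [ 0.0013  0.0011 -0.0007] turn z rad -0.029 q [-0.27  0.61  1.33 -0.    1.2  -1.66]
[-1.18740149 -2.04812948  1.46572105]
```

View pics/w4.png

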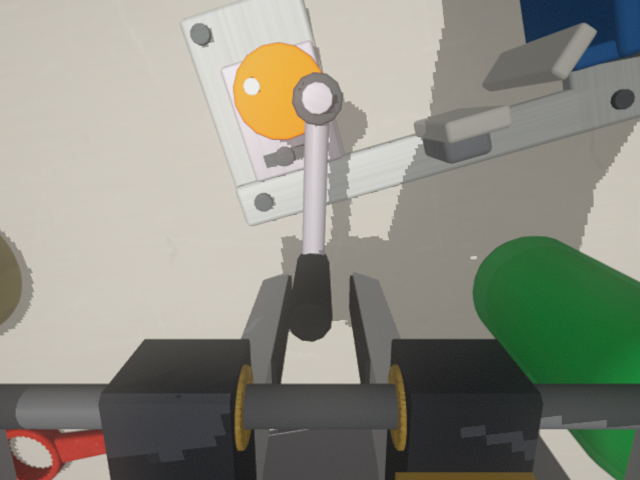

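Run:
```python
from h import *
t=load('top0');s=load('scene0')
dark=lambda r,g,b:(r<60)&(g<60)&(b<60)
c=lambda x:((x[0].min()+x[0].max())/2,(x[1].min()+x[1].max())/2)
a=blob(t,(338,165,360,182),dark);b=blob(s,(275,180,297,196),dark);print(c(a),c(b),tri([t,s],[c(a),c(b)]))
im=load('w4'); print(onz(im,277,91,.052),onz(im,310,318,.13),onz(im,317,97,.08))
```

```text
(np.float64(349.0), np.float64(174.0)) (np.float64(284.5), np.float64(186.5)) (array([ 0.6959666 , -0.00505111,  0.21250223]), [np.float64(0.0004470985246851487), np.float64(0.00044709852468515914)])
[ 0.53793569 -0.1442088   0.052     ] [ 0.62716712 -0.14252646  0.13      ] [ 0.54586972 -0.1247894   0.08      ]
```

Handle at (310,318) puts the cam at about 2.48 rad, so the bay is fully open. Raising off the handle, then going over the bottle.

```bash
python3 -m pendant '[[0.001,0,-0.05,0,0,0,-0.44],[0.001,0,-0.11,0,0,0,-0.44],[0.001,0,-0.17,0,0,0,0.2],[0.001,0,-0.23,0,0,0,1],[0.001,0,-0.26,0,0,0,1]]'
python3 - <<'E'
from h import *
plan(.483,.375,.355,5.5)
E
```

```text
t: 5.4
eef_pos: [0.6296, -0.1396, 0.3603]
ee_rot: [0.003, 0.095, 0.995, -0.0]
ft_force: [0.1, 0.2, -0.9]
grip_width: 0.0528
t 5.4 pos [ 0.6296 -0.1396  0.3603] yang 79.1 shift [0.2412 0.4776 0.0039] turn z rad 1.285 q [-0.28  0.48  0.93  0.    1.73 -1.66]
```

```bash
python3 -m pendant '[[0.024,0.048,0,0,0,0.13,1],[0.048,0.096,0,0,0,0.26,1],[0.072,0.144,0,0,0,0.39,1],[0.096,0.192,0,0,0,0.52,1],[0.12,0.24,0,0,0,0.65,1]]'
python3 - <<'E'
from h import *
plan(.483,.375,.355,5.5)
E
```

```text
t: 6.02
eef_pos: [0.5556, 0.1201, 0.3565]
ee_rot: [0.0, 0.41, 0.912, 0.0]
ft_force: [-0.2, -0.0, -0.6]
grip_width: 0.0937
t 6.03 pos [0.5556 0.1201 0.3565] yang 41.6 shift [0.2388 0.115  0.0015] turn z rad 0.63 q [ 0.15  0.28  1.2   0.    1.66 -0.58]
```

```bash
python3 -m pendant '[[0.05,0.024,0,0,0,0.15,1],[0.1,0.048,0,0,0,0.30,1],[0.15,0.072,0,0,0,0.45,1],[0.20,0.096,0,0,0,0.6,1],[0.238,0.115,0,0,0,0.63,1]]'
python3 - <<'E'
from h import *
vision.get_image('wrist');vision.get_image('wrist');vision.get_image('wrist')
wsnap('w5');plan(.483,.375,.180,5.5)
E
```

```text
t: 6.65
eef_pos: [0.4815, 0.3743, 0.3564]
ee_rot: [-0.0, 0.671, 0.741, 0.001]
ft_force: [0.5, 0.1, -0.5]
grip_width: 0.094
t 6.85 pos [0.4823 0.3727 0.3559] yang 5.9 shift [0.0021 0.0009 0.1759] turn z rad 0.007 q [0.6  0.38 1.07 0.   1.69 0.49]
```

View pics/w5.png

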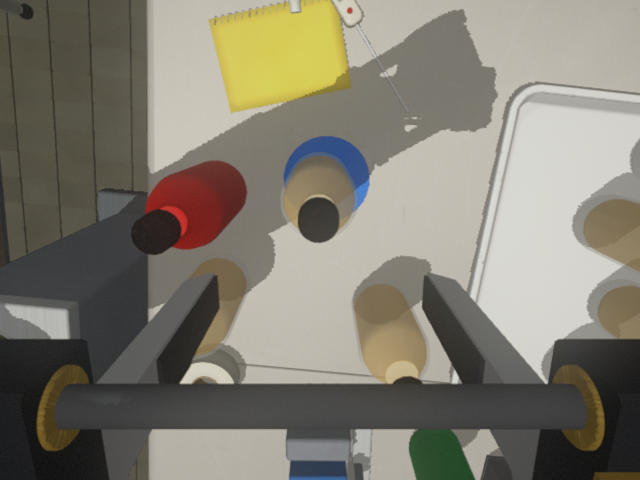

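Run:
```python
from h import *
im=load('w5'); x,y=blob(im,(290,190,348,250),lambda r,g,b:(r<60)&(g<60)&(b<60)); print(x.min(),x.max(),y.min(),y.max())
print(onz(im,(x.min()+x.max())/2,(y.min()+y.max())/2,.215), onz(im,319,218,.222))
blue=lambda r,g,b:(b>1.6*r)&(b>110)
x,y=blob(im,(270,120,390,230),blue);P=np.array([onz(im,u,v,.002) for u,v in zip(x,y)])[:,:2]*1000;print(cv2.minEnclosingCircle(cv2.convexHull(P.astype(np.float32))))
```

```text
299 336 198 219
[0.47801516 0.38317219 0.215     ] [0.47981724 0.3773624  0.222     ]
((488.3003234863281, 377.6019287109375), 54.14727020263672)
```

```bash
python3 -c "
from h import *
plan(.4815,.376,.181,5.5)"; python3 -m pendant '[[0.003,0,0.04,0,0,0,1],[0.003,0,0.08,0,0,0,1],[0.003,0,0.12,0,0,0,1],[0.003,0,0.16,0,0,0,1],[0.003,0,0.175,0,0,0,1]]'; python3 -c "
from h import *
plan(.4815,.376,.181,5.5);wsnap('w6')"
```

```text
t 6.85 pos [0.4823 0.3727 0.3559] yang 5.9 shift [ 0.0033 -0.0005  0.1749] turn z rad 0.007 q [0.6  0.38 1.07 0.   1.69 0.49]
t: 7.48
eef_pos: [0.4822, 0.3741, 0.179]
ee_rot: [-0.0, 0.67, 0.742, -0.001]
ft_force: [0.9, 0.3, 0.4]
grip_width: 0.0941
t 7.47 pos [0.4822 0.3741 0.179 ] yang 5.8 shift [ 0.0019 -0.0005 -0.002 ] turn z rad 0.006 q [ 0.6   0.46  1.37 -0.    1.32  0.5 ]
```

View pics/w6.png

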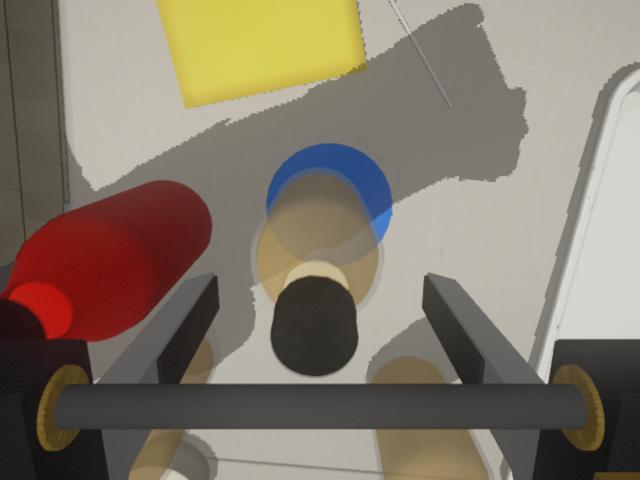

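```bash
python3 - <<'E'
from h import *
im=load('w6'); print(onz(im,314,333,.222),onz(im,271,333,.222),onz(im,357,333,.222),onz(im,314,376,.222))
E
python3 -m pendant '[[0.001,0,-0.001,0,0,0,-1],[0.001,0,-0.001,0,0,0,-1],[0.001,0,-0.001,0,0,0,-1],[0.001,0,-0.001,0,0,0,-1],[0.001,0,-0.001,0,0,0,-1]]'
```

```text
[0.47925358 0.37615513 0.222     ] [0.46380827 0.37455118 0.222     ] [0.49469018 0.37775817 0.222     ] [0.48099334 0.35849474 0.222     ]
t: 8.15
eef_pos: [0.4819, 0.3767, 0.1816]
ee_rot: [0.0, 0.669, 0.743, 0.0]
ft_force: [-0.3, -1.1, 0.2]
grip_width: 0.0475
```

```bash
python3 -m pendant '[[0,0,0,0,0,0,-1],[0,0,0,0,0,0,-1],[0,0,0,0,0,0,-1],[0,0,-0.004,0,0,0,-1],[0,0,-0.01,0,0,0,-1]]'; python3 -c "
from h import *
plan(.4815,.376,.42,5.5)"
```

```text
t: 8.78
eef_pos: [0.4817, 0.3765, 0.1909]
ee_rot: [-0.0, 0.669, 0.743, -0.001]
ft_force: [-0.1, -0.9, -8.0]
grip_width: 0.033
t 8.78 pos [0.4817 0.3765 0.1909] yang 6.0 shift [-0.0006 -0.0006 -0.2291] turn z rad 0.008 q [ 0.6   0.45  1.35 -0.    1.34  0.5 ]
```

```bash
python3 -m pendant '[[0,0,-0.03,0,0,0,-1],[0,0,-0.075,0,0,0,-1],[0,0,-0.125,0,0,0,-1],[0,0,-0.175,0,0,0,-1],[0,0,-0.222,0,0,0,-1]]'; python3 -c "
from h import *
plan(.523,-.068,.418,5.5)"
```

```text
t: 9.4
eef_pos: [0.4817, 0.3765, 0.4154]
ee_rot: [0.0, 0.669, 0.743, 0.0]
ft_force: [0.4, 0.1, -8.0]
grip_width: 0.0331
t 9.4 pos [0.4817 0.3765 0.4154] yang 6.0 shift [-0.4463 -0.005  -0.0027] turn z rad 0.008 q [ 0.6   0.4   0.91 -0.    1.83  0.5 ]
```

```bash
python3 -m pendant '[[-0.02,0,-0.005,0,0,0,-1],[-0.06,-0.001,-0.005,0,0,0,-1],[-0.11,-0.001,-0.005,0,0,0,-1],[-0.16,-0.002,-0.005,0,0,0,-1],[-0.21,-0.002,-0.005,0,0,0,-1]]'; python3 -m pendant '[[-0.05,0,0,0,0,0,-1],[-0.1,-0.001,0,0,0,0,-1],[-0.15,-0.001,0,0,0,0,-1],[-0.20,-0.002,0,0,0,0,-1],[-0.236,-0.002,0,0,0,0,-1]]'; python3 -c "
from h import *
plan(.523,-.068,.418,5.5);wsnap('w7');wsnap('w8');snap('scene','scene2.png')
plan(.523,-.068,.418,5.5)"
```

```text
t: 10.02
eef_pos: [0.5013, 0.1652, 0.4169]
ee_rot: [-0.0, 0.67, 0.743, -0.001]
ft_force: [-0.0, -0.6, -7.9]
grip_width: 0.0331
t: 10.65
eef_pos: [0.5235, -0.0699, 0.4168]
ee_rot: [-0.001, 0.67, 0.742, -0.001]
ft_force: [1.0, -0.3, -8.1]
grip_width: 0.0332
t 10.65 pos [ 0.5235 -0.0699  0.4168] yang 5.9 shift [ 0.0019 -0.0003 -0.0012] turn z rad 0.006 q [-0.2   0.19  1.18 -0.    1.78 -0.3 ]
t 10.8 pos [ 0.5237 -0.0693  0.4167] yang 5.8 shift [ 0.0013 -0.0005 -0.0013] turn z rad 0.005 q [-0.2   0.19  1.18 -0.    1.78 -0.3 ]
```

View pics/w8.png

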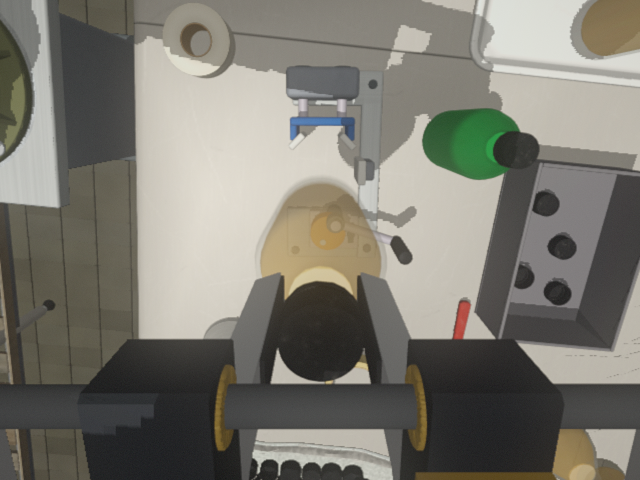

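View pics/scene2.png

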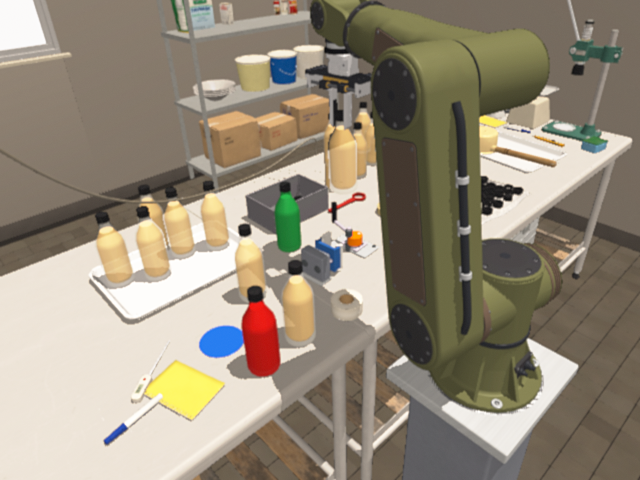

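Run:
```python
from h import *
im=load('w8'); z=.4167-.1795+.222
c=cv2.resize(im['frame'][55:215,250:410,::-1],None,fx=3.7,fy=3.7,interpolation=3);
d=im['frame'][270:400,240:400,::-1]
o=np.zeros((592,800,3),np.uint8);o[:,:592]=c;o[:170,592:800]=cv2.resize(d,(208,170));cv2.imwrite('pics/c8.png',o)
for v in (378,380): print('cap near edge',onz(im,320,v,z))
print('tcp',np.linalg.inv(im['extrinsics'])@np.linalg.inv(np.array(im['hand_eye']))@np.array([0,0,0,1]))
```

```text
cap near edge [ 0.52484045 -0.08942189  0.4592    ]
cap near edge [ 0.52492633 -0.09027353  0.4592    ]
tcp [ 0.5236928  -0.07299013  0.41645695  1.        ]
```

View pics/c8.png

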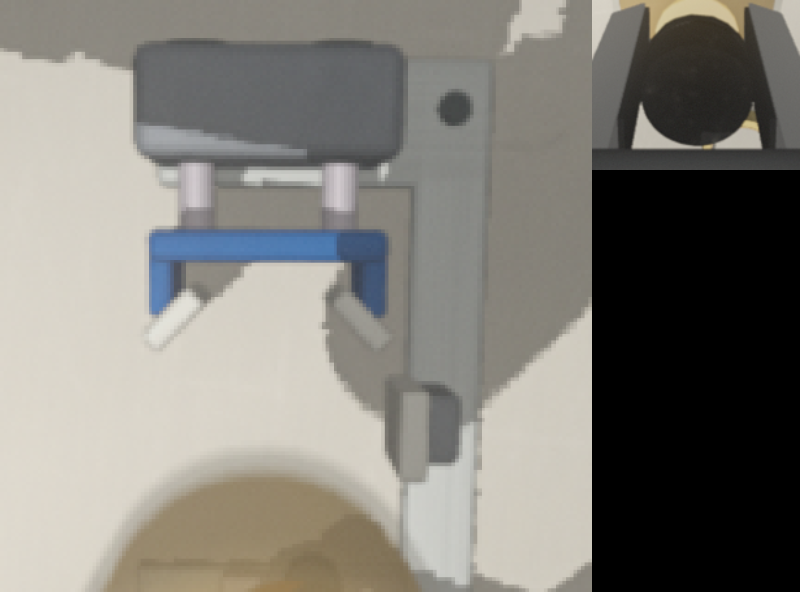

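Run:
```python
from h import *
im=load('w8'); g=lambda u,v,z: onz(im,u/3.7+250,v/3.7+55,z)
yaw=np.radians(5.5);ux=np.array([np.cos(yaw),np.sin(yaw)]);uy=np.array([-ux[1],ux[0]]);O=np.array([.5213,-.0523])
F=lambda p:(np.array([(p[:2]-O)@ux,(p[:2]-O)@uy])*1000).round(1)
for n,u,v,z in [('tipL',151,347,.094),('tipR',387,343,.094),('blueL',150,318,.094),('blueR',387,316,.094),('blueTL',150,230,.094),('blueTR',387,230,.094),('railc',480,400,.012),('rail top',492,60,.012),('stop bot low',403,480,.012)]: print(n,F(g(u,v,z)),g(u,v,z))
a=g(150,230,.094);b=g(387,230,.094);print(np.degrees(np.arctan2((b-a)[1],(b-a)[0])))
```

```text
tipL [-36.2  21.9] [ 0.48319561 -0.03393497  0.094     ]
tipR [38.8 23.5] [ 0.5576733  -0.02514156  0.094     ]
blueL [-36.4  30.9] [ 0.48214134 -0.02498196  0.094     ]
blueR [38.6 31.9] [ 0.5566511  -0.01682316  0.094     ]
blueTL [-36.   57.8] [0.47994528 0.00175972 0.094     ]
blueTR [37.9 58.1] [0.55345554 0.00918163 0.094     ]
railc [80.3 -2.5] [ 0.60151154 -0.04703905  0.012     ]
rail top [ 79.6 116.4] [0.58935157 0.07118061 0.012     ]
stop bot low [ 52.5 -32.6] [ 0.57669245 -0.07968483  0.012     ]
5.76528509349167
```

```bash
python3 -c "
from h import *
plan(.5231,-.0675,.181,5.5)"; python3 -m pendant '[[-0.001,-0.001,0.03,0,0,0,-1],[-0.001,-0.001,0.07,0,0,0,-1],[-0.001,-0.001,0.11,0,0,0,-1],[-0.001,-0.001,0.15,0,0,0,-1],[-0.001,-0.001,0.17,0,0,0,-1]]'; python3 -c "
from h import *
plan(.5231,-.0675,.181,5.5)
snap('scene','scene3.png')
plan(.5231,-.0675,.181,5.5)"
```

```text
t 10.8 pos [ 0.5237 -0.0693  0.4167] yang 5.8 shift [0.0017 0.0003 0.2357] turn z rad 0.005 q [-0.2   0.19  1.18 -0.    1.78 -0.3 ]
t: 11.42
eef_pos: [0.5218, -0.0677, 0.2453]
ee_rot: [-0.002, 0.669, 0.743, -0.001]
ft_force: [-0.6, 0.3, -7.1]
grip_width: 0.0331
t 11.43 pos [ 0.5218 -0.0677  0.2453] yang 6.0 shift [-0.0001  0.0016  0.0643] turn z rad 0.009 q [-0.2   0.22  1.53  0.    1.4  -0.3 ]
t 11.47 pos [ 0.5214 -0.0676  0.2434] yang 6.0 shift [-0.0002  0.0021  0.0624] turn z rad 0.009 q [-0.2   0.22  1.53  0.    1.4  -0.3 ]
```

View pics/scene3.png

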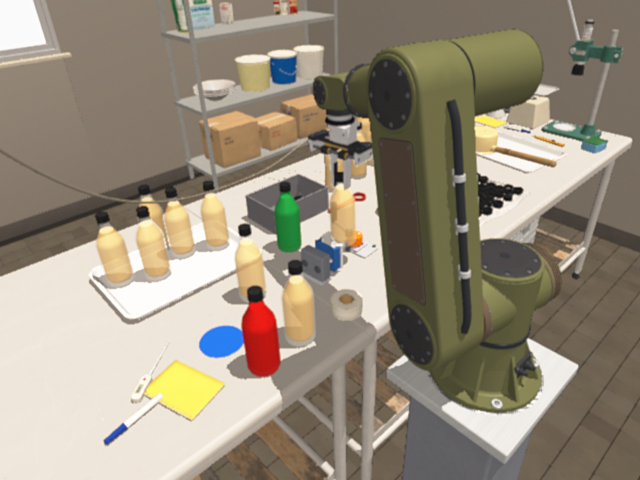

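The bottle hangs at (343,215) just above the bay between the nest and the cam. Continuing down.

```bash
python3 -m pendant '[[0,0.001,0.02,0,0,0,-1],[0,0.001,0.04,0,0,0,-1],[0,0.001,0.055,0,0,0,-1],[0,0.001,0.059,0,0,0,-1],[0,0.001,0.059,0,0,0,-1]]'; python3 -c "
from h import *
plan(.5216,-.0513,.1805,5.5);print(status.observe()['ft_force'])"
```

```text
t: 12.1
eef_pos: [0.5244, -0.0682, 0.1898]
ee_rot: [0.0, 0.669, 0.743, 0.0]
ft_force: [0.1, 0.8, -7.2]
grip_width: 0.0331
t 12.1 pos [ 0.5244 -0.0682  0.1898] yang 6.0 shift [ 0.0171 -0.0011  0.0093] turn z rad 0.008 q [-0.2   0.27  1.6   0.    1.27 -0.3 ]
[ 0.12308959  0.80645834 -7.19194584]
```

```bash
python3 -m pendant '[[0,-0.001,0.004,0,0,0,-1],[0,-0.001,0.006,0,0,0,-1],[0,-0.001,0.007,0,0,0,-1],[0,-0.001,0.007,0,0,0,-1],[0,-0.001,0.007,0,0,0,-1]]'; python3 -c "
from h import *
plan(.5216,-.0513,.1805,5.5);print(status.observe()['ft_force'])"
```

```text
t: 12.72
eef_pos: [0.5234, -0.0684, 0.1825]
ee_rot: [0.0, 0.669, 0.743, 0.0]
ft_force: [-0.6, -0.6, -8.0]
grip_width: 0.0335
t 12.72 pos [ 0.5234 -0.0684  0.1825] yang 6.0 shift [ 0.0172 -0.      0.002 ] turn z rad 0.008 q [-0.2   0.27  1.61  0.    1.26 -0.3 ]
[-0.60662953 -0.60406566 -7.96035154]
```

Base is about 3 mm above the table. Sliding toward the nest.

```bash
python3 -m pendant '[[0.003,0,0.001,0,0,0.008,-1],[0.007,0,0.001,0,0,0.008,-1],[0.011,0,0.001,0,0,0.008,-1],[0.013,0,0.001,0,0,0.008,-1],[0.013,0,0.001,0,0,0.008,-1]]'; python3 -c "
from h import *
plan(.5216,-.0513,.1805,5.5);print(status.observe()['ft_force']);wsnap('w9')
s=snap('scene','scene4.png');cv2.imwrite('pics/s4c.png',cv2.resize(s['frame'][170:290,270:420,::-1],None,fx=5,fy=5,interpolation=3))"
```

```text
t: 13.35
eef_pos: [0.522, -0.0553, 0.1815]
ee_rot: [0.0, 0.672, 0.74, 0.0]
ft_force: [-0.1, 1.4, -8.2]
grip_width: 0.0334
t 13.35 pos [ 0.522  -0.0553  0.1815] yang 5.5 shift [ 0.004  -0.0001  0.001 ] turn z rad 0.0 q [-0.18  0.27  1.62 -0.    1.25 -0.27]
[-0.05729083  1.38876997 -8.18164328]
```

View pics/w9.png

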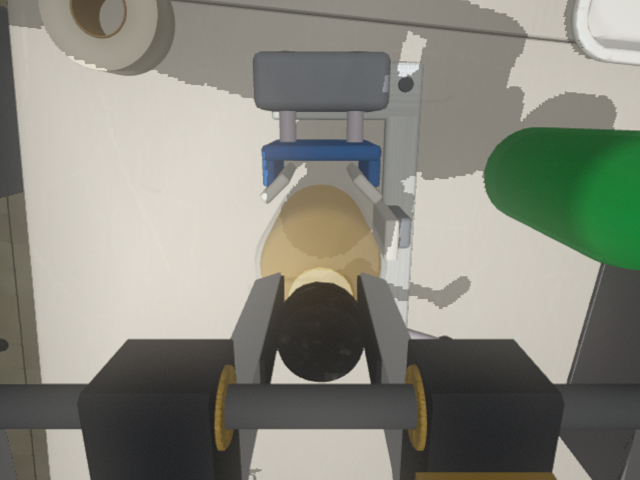

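View pics/s4c.png

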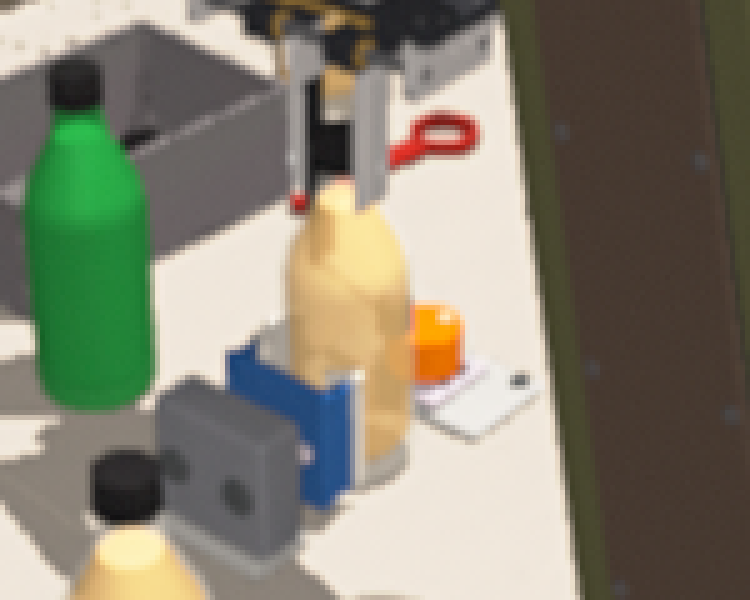

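Bottle is centred on the nest (both about column 321 in the wrist view). Creeping to contact.

```bash
python3 -m pendant '[[0.001,0,0,0,0,0,-1],[0.002,0,0,0,0,0,-1],[0.003,0,0,0,0,0,-1],[0.003,0,0,0,0,0,-1],[0.003,0,0,0,0,0,-1]]';python3 -m pendant '[[0.0005,0,0,0,0,0,-1],[0.001,0,0,0,0,0,-1],[0.0015,0,0,0,0,0,-1],[0.0015,0,0,0,0,0,-1],[0.0015,0,0,0,0,0,-1]]'; python3 -c "
from h import *
plan(.5216,-.0513,.1805,5.5)
for i in range(4): print(status.observe()['ft_force'],status.observe()['eef_pos']);vision.get_image('top')"
```

```text
t: 14.08
eef_pos: [0.5218, -0.0525, 0.1814]
ee_rot: [0.0, 0.672, 0.74, -0.0]
ft_force: [-0.0, 0.6, -7.5]
grip_width: 0.0331
t: 14.7
eef_pos: [0.5216, -0.051, 0.1815]
ee_rot: [-0.0, 0.672, 0.74, 0.0]
ft_force: [-0.7, -0.1, -8.0]
grip_width: 0.0331
t 14.7 pos [ 0.5216 -0.051   0.1815] yang 5.5 shift [-0.0003 -0.      0.001 ] turn z rad 0.0 q [-0.17  0.26  1.63  0.    1.25 -0.26]
[-0.69742039 -0.07071509 -8.02302229] [ 0.52160599 -0.0509578   0.18146043]
[ 0.45044419  0.77666013 -8.27538429] [ 0.5216007  -0.0510106   0.18144723]
[ 0.9495229   0.8714659  -7.31736508] [ 0.52158843 -0.05098673  0.18143635]
[ 0.37978684  0.6775018  -8.09913346] [ 0.52159527 -0.0509828   0.18144009]
```

```bash
python3 -m pendant '[[0.0005,0,0,0,0,0,-1],[0.001,0,0,0,0,0,-1],[0.0015,0,0,0,0,0,-1],[0.0015,0,0,0,0,0,-1],[0.0015,0,0,0,0,0,-1]]';  python3 -c "
from h import *
f=[]
for i in range(4): f.append(status.observe()['ft_force']);vision.get_image('top')
print(np.mean(f,0), status.observe()['eef_pos'])"
```

```text
t: 15.52
eef_pos: [0.5215, -0.0495, 0.1814]
ee_rot: [-0.0, 0.672, 0.74, -0.0]
ft_force: [0.8, -0.1, -8.0]
grip_width: 0.0333
[ 0.47749364  0.024398   -8.27148193] [ 0.52145782 -0.04950119  0.18144766]
```

```bash
python3 -m pendant '[[0.0005,0,0,0,0,0,-1],[0.001,0,0,0,0,0,-1],[0.0015,0,0,0,0,0,-1],[0.0015,0,0,0,0,0,-1],[0.0015,0,0,0,0,0,-1]]';  python3 -c "
from h import *
f=[]
for i in range(4): f.append(status.observe()['ft_force']);vision.get_image('top')
print(np.mean(f,0), status.observe()['eef_pos'],status.observe()['torque']);im=wsnap('w10')
cv2.imwrite('pics/c10.png',cv2.resize(im['frame'][40:290,220:440,::-1],None,fx=2.4,fy=2.4,interpolation=3))"
```

```text
t: 16.35
eef_pos: [0.5213, -0.048, 0.1814]
ee_rot: [0.0, 0.672, 0.74, -0.0]
ft_force: [-0.3, 0.0, -8.3]
grip_width: 0.033
[ 0.06977777 -0.30605547 -7.91893294] [ 0.52130566 -0.04801159  0.18144809] [ 0.01983064 -0.06782487  0.03556466]
```

View pics/c10.png

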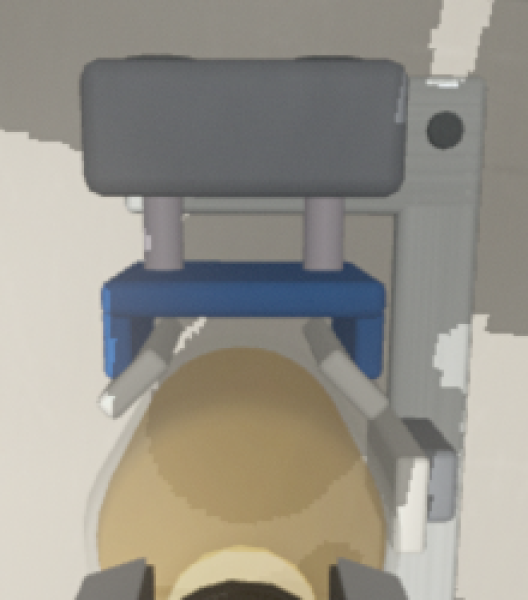

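```bash
python3 -m pendant '[[0.0005,0,0,0,0,0,-1],[0.001,0,0,0,0,0,-1],[0.0015,0,0,0,0,0,-1],[0.0015,0,0,0,0,0,-1],[0.0015,0,0,0,0,0,-1]]';  python3 -c "
from h import *
f=[];m=[]
for i in range(5): f.append(status.observe()['ft_force']);m.append(status.observe()['torque']);vision.get_image('top')
print(np.mean(f,0), status.observe()['eef_pos'],np.mean(m,0))"
```

```text
t: 17.23
eef_pos: [0.5212, -0.0465, 0.1814]
ee_rot: [-0.0, 0.672, 0.74, -0.0]
ft_force: [-0.0, -0.3, -8.1]
grip_width: 0.0328
[ 0.39427367 -0.18526186 -7.62821658] [ 0.52114894 -0.04653074  0.18142648] [ 0.02893661 -0.08016201 -0.01006942]
```

Run:
```python
from h import *
im=wsnap('w11'); s=snap('scene','scene5.png');t=snap('top','top5.png')
a=cv2.resize(im['frame'][50:300,220:440,::-1],(352,400),interpolation=3)
b=cv2.resize(s['frame'][190:280,300:390,::-1],(400,400),interpolation=3)
cv2.imwrite('pics/c11.png',np.hstack([a,b]))
```

```text
(no output)
```

View pics/c11.png

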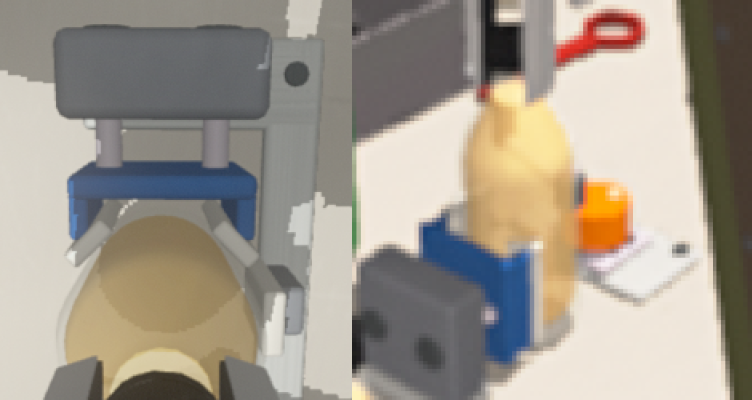

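View pics/top5.png

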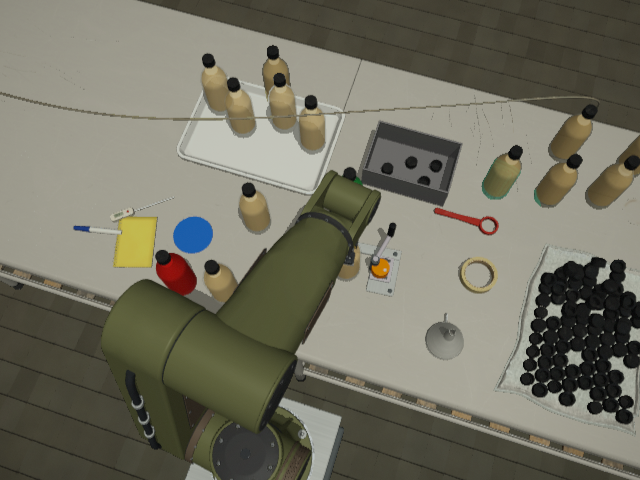

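Run:
```python
from h import *
for n in ('w8','w9','w10','w11'):
    im=load(n); f=im['frame'].astype(int); m=((f[...,2]>1.5*f[...,0])&(f[...,2]>70)).astype(np.uint8); m[:, :240]=0;m[:,420:]=0;m[:50]=0;m[280:]=0
    for u in (300,320,340):
        ys=np.where(m[:,u])[0]
        gr=f[:,u].mean(1)
        if len(ys): print(n,u,ys.min(),ys.max(),onz(im,u,ys.min(),.094)[:2].round(4), end=' | ')
    ys,xs=np.where(m); print(xs.min(),xs.max())
    # block: dark gray region bottom edge
    u=320 if n!='w8' else 322
    col=f[40:220,u].mean(1); d=np.diff(col); print('edges',[(40+i,int(d[i])) for i in np.argsort(-abs(d))[:8]])
```

```text
w8 300 117 124 [0.4908 0.003 ] | w8 320 117 124 [0.5137 0.0054] | w8 340 118 124 [0.5368 0.0066] | 290 353
edges [(np.int64(125), 63), (np.int64(100), 57), (np.int64(99), 51), (np.int64(103), -45), (np.int64(93), 38), (np.int64(102), -28), (np.int64(43), 26), (np.int64(96), -25)]
w9 300 141 159 [0.5027 0.0068] | w9 320 140 159 [0.5151 0.0086] | w9 340 140 159 [0.5275 0.0098] | 262 380
edges [(np.int64(111), 49), (np.int64(160), 42), (np.int64(138), -33), (np.int64(139), -28), (np.int64(119), 25), (np.int64(50), -22), (np.int64(51), -21), (np.int64(117), -13)]
w10 300 150 170 [0.5025 0.0086] | w10 320 150 171 [0.5149 0.0098] | w10 340 150 171 [0.5274 0.011 ] | 263 379
edges [(np.int64(148), -36), (np.int64(121), 34), (np.int64(171), 31), (np.int64(64), -22), (np.int64(63), -21), (np.int64(122), 19), (np.int64(172), 19), (np.int64(149), -17)]
w11 300 152 173 [0.5024 0.0088] | w11 320 151 173 [0.5148 0.0107] | w11 340 151 173 [0.5273 0.0119] | 263 379
edges [(np.int64(124), 39), (np.int64(66), -37), (np.int64(150), -33), (np.int64(174), 29), (np.int64(149), -23), (np.int64(130), 20), (np.int64(173), 19), (np.int64(129), -15)]
```

Compared with the guide block, the nest's blue back edge has moved back about 1 mm between w10 and w11, so contact is made. I'll back off 1 mm and set the bottle down.

```bash
python3 -m pendant '[[-0.0005,0,0,0,0,0,-1],[-0.001,0,0,0,0,0,-1],[-0.001,0,0.001,0,0,0,-1],[-0.001,0,0.0015,0,0,0,-1],[-0.001,0,0.0018,0,0,0,-1]]';  python3 -c "
from h import *
f=[]
for i in range(4): f.append(status.observe()['ft_force']);vision.get_image('top')
print(np.mean(f,0), status.observe()['eef_pos'])"
```

```text
t: 18.25
eef_pos: [0.5216, -0.0477, 0.1805]
ee_rot: [0.001, 0.672, 0.74, 0.0]
ft_force: [-1.1, -2.7, 5.0]
grip_width: 0.0329
[-1.70709233 -1.91158844  4.88726562] [ 0.52156741 -0.04767747  0.18044919]
```

```bash
python3 -m pendant '[[0,0,-0.0005,0,0,0,-1],[0,0,-0.0005,0,0,0,-0.6],[0,0,-0.0005,0,0,0,-0.2],[0,0,-0.0005,0,0,0,0.1],[0,0,-0.0005,0,0,0,0.1]]';  python3 -c "
from h import *
im=wsnap('w12');s=snap('scene','scene6.png')
a=cv2.resize(im['frame'][50:400,200:440,::-1],(411,600),interpolation=3)
b=cv2.resize(s['frame'][190:280,300:350,::-1],(333,600),interpolation=3)
cv2.imwrite('pics/c12.png',np.hstack([a,b]));print(status.observe()['ft_force'],status.observe()['eef_pos'])"
```

```text
t: 19.08
eef_pos: [0.5213, -0.0474, 0.18]
ee_rot: [-0.0, 0.672, 0.74, 0.0]
ft_force: [1.3, -0.4, -0.6]
grip_width: 0.0507
[ 0.70450927  0.56701165 -0.3407155 ] [ 0.52126164 -0.04744462  0.1800742 ]
```

View pics/c12.png

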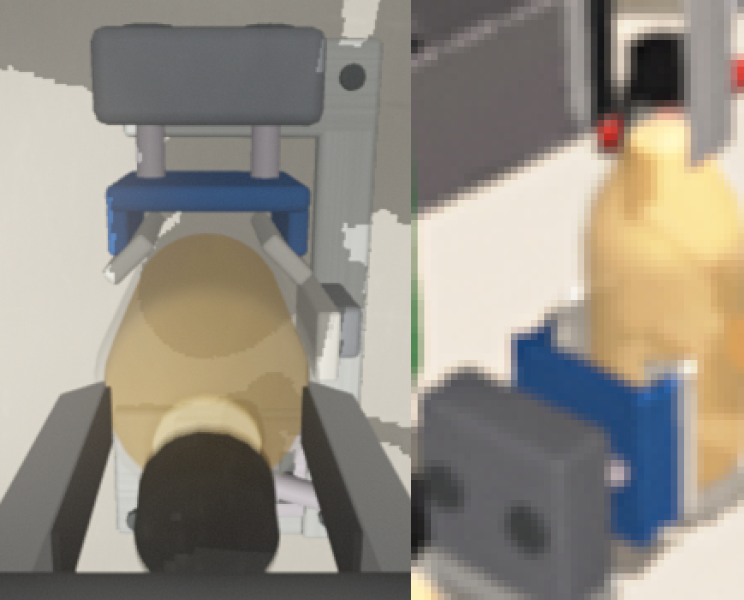

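Released, and the bottle stands upright in the nest. Rising straight up and heading back to the lever at about (.63,-.14).

```bash
python3 -m pendant '[[0,0,0,0,0,0,0.3],[0,0,-0.03,0,0,0,0.3],[0,0,-0.08,0,0,0,0.3],[0,0,-0.13,0,0,0,0.3],[0,0,-0.18,0,0,0,0.3]]';  python3 -c "
from h import *
im=wsnap('w13');plan(.628,-.142,.30,78)"
```

```text
t: 19.8
eef_pos: [0.521, -0.0474, 0.3619]
ee_rot: [0.0, 0.672, 0.74, 0.0]
ft_force: [-0.4, 0.4, -0.3]
grip_width: 0.0614
t 19.85 pos [ 0.5218 -0.0476  0.3686] yang 5.5 shift [-0.104   0.0961  0.0697] turn z rad -1.265 q [-0.16  0.17  1.31  0.    1.65 -0.26]
```

View pics/w13.png

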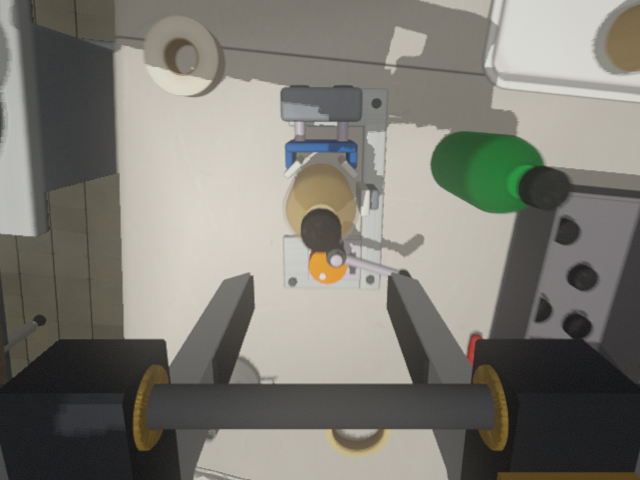

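```bash
python3 -m pendant '[[-0.02,0.02,0,0,0,-0.18,0.3],[-0.05,0.04,0,0,0,-0.36,0.3],[-0.07,0.06,0,0,0,-0.54,0],[-0.09,0.08,0,0,0,-0.72,-0.2],[-0.104,0.096,0,0,0,-0.90,-0.2]]';  python3 -c "
from h import *
plan(.6275,-.142,.16,78)"
```

```text
t: 20.48
eef_pos: [0.6275, -0.1427, 0.3595]
ee_rot: [-0.0, 0.281, 0.96, 0.0]
ft_force: [-0.5, 0.4, 0.3]
grip_width: 0.0381
t 20.48 pos [ 0.6275 -0.1427  0.3595] yang 57.4 shift [0.0002 0.0006 0.1995] turn z rad -0.36 q [-0.28  0.48  0.93  0.    1.73 -1.28]
```

```bash
python3 -m pendant '[[0,0,0.03,0,0,-0.18,-0.2],[0,0,0.07,0,0,-0.36,-0.2],[0,0,0.12,0,0,-0.36,-0.2],[0,0,0.17,0,0,-0.36,-0.3],[0,0,0.195,0,0,-0.36,-0.3]]';  python3 -c "
from h import *
plan(.6275,-.142,.097,78);wsnap('w14')"
```

```text
t: 21.1
eef_pos: [0.6258, -0.1415, 0.1619]
ee_rot: [-0.002, 0.107, 0.994, 0.0]
ft_force: [0.3, -0.0, 0.7]
grip_width: 0.0331
t 21.1 pos [ 0.6258 -0.1415  0.1619] yang 77.7 shift [-0.002  -0.0001  0.0649] turn z rad -0.005 q [-0.28  0.54  1.28  0.    1.32 -1.64]
```

View pics/w14.png

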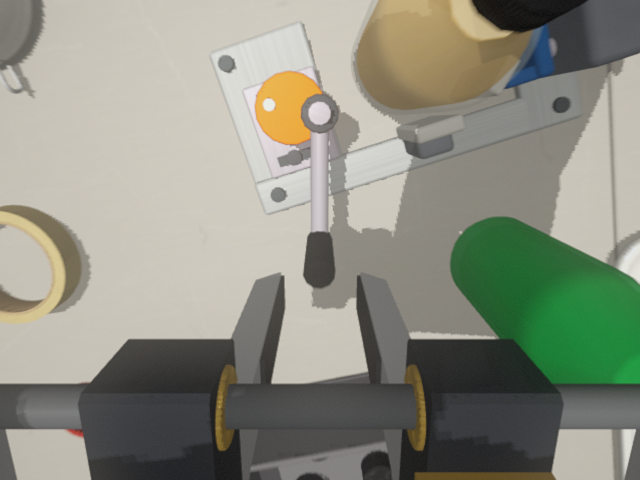

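Handle centred between the jaws (column 320). Descending.

```bash
python3 -m pendant '[[-0.001,0,0.02,0,0,0,-0.3],[-0.001,0,0.04,0,0,0,-0.3],[-0.001,0,0.06,0,0,0,-0.44],[-0.001,0,0.064,0,0,0,-0.44],[-0.001,0,0.064,0,0,0,-0.44]]';  python3 -c "
from h import *
plan(.6275,-.142,.097,78)"
```

```text
t: 21.78
eef_pos: [0.6281, -0.1421, 0.1018]
ee_rot: [0.0, 0.107, 0.994, -0.0]
ft_force: [-0.2, -0.6, 0.4]
grip_width: 0.0261
t 21.77 pos [ 0.6281 -0.1421  0.1018] yang 77.7 shift [0.0007 0.     0.0048] turn z rad -0.005 q [-0.28  0.6   1.34  0.    1.2  -1.64]
```

```bash
python3 -m pendant '[[0.0013,-0.0148,0.002,0,0,0.175,-0.44],[0.0051,-0.029,0.003,0,0,0.349,-0.44],[0.0114,-0.0425,0.003,0,0,0.524,-0.44],[0.0199,-0.0546,0.003,0,0,0.698,-0.44],[0.0304,-0.065,0.003,0,0,0.873,-0.44]]'
python3 - <<'E'
from h import *
e=lambda d:np.array([np.cos(np.radians(d)),np.sin(np.radians(d))])
p=np.array([.5464,-.1247])+.085*e(297.7); print(p,status.observe()['ft_force'])
plan(*p,.098,27.7)
E
```

```text
t: 22.4
eef_pos: [0.5848, -0.1995, 0.0995]
ee_rot: [0.001, 0.52, 0.854, 0.0]
ft_force: [2.0, 2.6, 0.5]
grip_width: 0.0262
[ 0.58591157 -0.19995846] [1.96677693 2.5710339  0.46313392]
t 22.4 pos [ 0.5848 -0.1995  0.0995] yang 27.3 shift [-0.0009  0.0008  0.0016] turn z rad -0.006 q [-0.39  0.55  1.43  0.    1.16 -0.87]
```

```bash
python3 -m pendant '[[0,-0.0145,0,0,0,0.175,-0.44],[0.0041,-0.0285,0,0,0,0.349,-0.44],[0.0104,-0.042,0,0,0,0.524,-0.44],[0.0189,-0.0541,0,0,0,0.698,-0.44],[0.0235,-0.0595,0,0,0,0.785,-0.44]]'
python3 - <<'E'
from h import *
e=lambda d:np.array([np.cos(np.radians(d)),np.sin(np.radians(d))])
p=np.array([.5464,-.1247])+.085*e(252.7); print(p,status.observe()['ft_force'])
plan(*p,.098,-17.3)
E
```

```text
t: 23.02
eef_pos: [0.5211, -0.2061, 0.0996]
ee_rot: [0.001, 0.807, 0.591, 0.001]
ft_force: [3.7, 1.0, -1.5]
grip_width: 0.0265
[ 0.52112314 -0.20585467] [ 3.69450343  0.95779959 -1.47904056]
t 23.02 pos [ 0.5211 -0.2061  0.0996] yang -17.6 shift [ 0.0003 -0.      0.0016] turn z rad -0.005 q [-0.44  0.43  1.61  0.    1.1  -0.14]
```

```bash
python3 -m pendant '[[0.0003,-0.0074,0,0,0,0.087,-0.44],[0.0013,-0.0148,0,0,0,0.175,-0.44],[0.0029,-0.022,0,0,0,0.262,-0.44],[0.0051,-0.029,0,0,0,0.349,-0.44],[0.008,-0.0359,0,0,0,0.436,-0.44]]'
python3 - <<'E'
from h import *
e=lambda d:np.array([np.cos(np.radians(d)),np.sin(np.radians(d))])
p=np.array([.5464,-.1247])+.085*e(227.7); print(p,status.observe()['ft_force'])
plan(*p,.098,-42.3); wsnap('w15')
E
```

```text
t: 23.65
eef_pos: [0.4897, -0.188, 0.0996]
ee_rot: [0.001, 0.915, 0.403, 0.001]
ft_force: [5.3, -2.8, -2.7]
grip_width: 0.0261
[ 0.48919394 -0.18756864] [ 5.3277242  -2.77479815 -2.7253841 ]
t 23.65 pos [ 0.4897 -0.188   0.0996] yang -42.5 shift [-0.     -0.0007  0.0016] turn z rad -0.003 q [-0.44  0.36  1.71  0.    1.07  0.3 ]
```

View pics/w15.png

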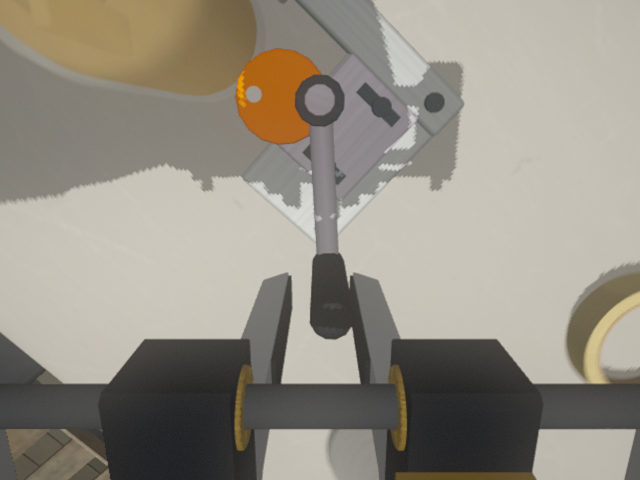

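The lobe (dot at (253,94)) now bears on the bottle and the lever force is up to 6 N. Continuing to the stop.

```bash
python3 -m pendant '[[0.0003,-0.0074,0.001,0,0,0.087,-0.44],[0.0013,-0.0148,0.001,0,0,0.175,-0.44],[0.0024,-0.0205,0.001,0,0,0.245,-0.44],[0.0040,-0.026,0.001,0,0,0.31,-0.44],[0.0055,-0.030,0.001,0,0,0.36,-0.44]]'
python3 - <<'E'
from h import *
e=lambda d:np.array([np.cos(np.radians(d)),np.sin(np.radians(d))])
p=np.array([.5464,-.1247])+.085*e(203); print(p,status.observe()['ft_force'])
plan(*p,.098,-67); im=wsnap('w16')
E
```

```text
t: 24.32
eef_pos: [0.4713, -0.1642, 0.0988]
ee_rot: [0.002, 0.972, 0.234, 0.001]
ft_force: [1.3, -4.3, 3.2]
grip_width: 0.0266
[ 0.46815709 -0.15791215] [ 1.26000928 -4.32657251  3.2271116 ]
t 24.32 pos [ 0.4713 -0.1642  0.0988] yang -62.9 shift [ 0.     -0.007   0.0008] turn z rad 0.071 q [-0.41  0.31  1.78 -0.    1.05  0.69]
```

View pics/w16.png

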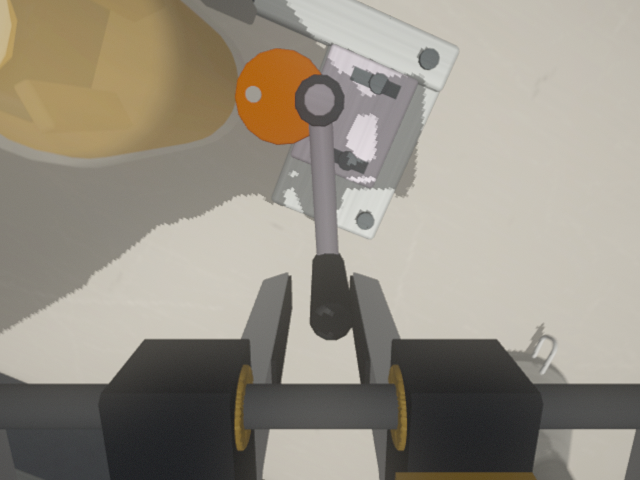

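```bash
python3 -m pendant '[[0,-0.002,0,0,0,0.02,-0.44],[0,-0.004,0,0,0,0.04,-0.44],[0,-0.006,0,0,0,0.06,-0.44],[0,-0.0075,0,0,0,0.07,-0.44],[0,-0.0085,0,0,0,0.07,-0.44]]'
python3 - <<'E'
from h import *
p,R=pose();A=np.array([.5464,-.1247]);d=p[:2]-A;print(p,np.degrees(np.arctan2(d[1],d[0]))%360,R.T@status.observe()['ft_force'])
im=wsnap('w17')
E
```

```text
t: 25.0
eef_pos: [0.4675, -0.1574, 0.0974]
ee_rot: [0.002, 0.98, 0.2, 0.001]
ft_force: [13.3, -21.2, -8.4]
grip_width: 0.0266
[ 0.46746221 -0.15740536  0.09735674] 202.50511650402973 [ 3.91975722 24.67362831  8.49880031]
```

24.7 N against the stop, so the lever is at the end of its travel. Backing off to centre the jaws, then rising clear.

```bash
python3 -m pendant '[[0,0.003,0,0,0,0,-0.44],[0,0.005,0,0,0,0,-0.38],[0,0.005,0,0,0,0,-0.38],[0,0.005,0,0,0,0,-0.38],[0,0.005,0,0,0,0,-0.38]]'
python3 - <<'E'
from h import *
p,R=pose();print(p,R.T@status.observe()['ft_force']);im=wsnap('w18')
E
```

```text
t: 25.68
eef_pos: [0.4682, -0.1602, 0.0971]
ee_rot: [-0.0, 0.98, 0.2, -0.0]
ft_force: [0.0, -0.1, -0.0]
grip_width: 0.029
[ 0.46821269 -0.16018176  0.09709274] [-0.00477608  0.13436934  0.00854952]
```

View pics/w18.png

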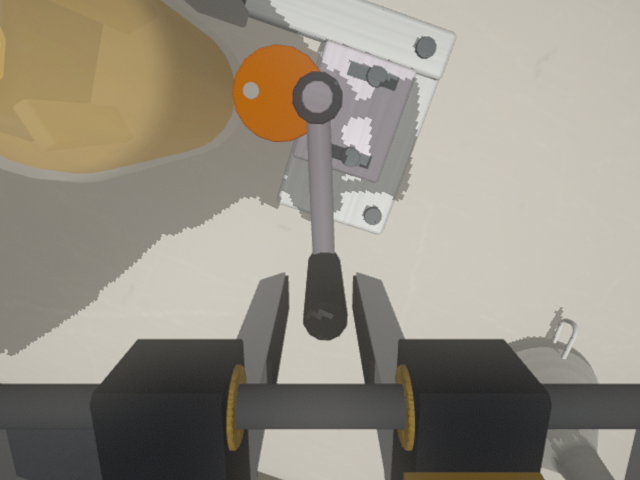

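Handle is free between the jaws, with a small gap on each side. Rising straight up, then moving off -y/-x for a clear look.

```bash
python3 -m pendant '[[0,0.001,-0.02,0,0,0,-0.3],[0,0.001,-0.06,0,0,0,-0.3],[0,0.001,-0.12,0,0,0,-0.3],[0,0.001,-0.18,0,0,0,-0.3],[0,0.001,-0.24,0,0,0,-0.3]]';  python3 -m pendant '[[-0.02,0.0,-0.04,0,0,0,-0.3],[-0.04,0,-0.04,0,0,0,-0.3],[-0.05,0,-0.04,0,0,0,-0.3],[-0.05,0,-0.04,0,0,0,-0.3],[-0.05,0,-0.04,0,0,0,-0.3]]'
python3 - <<'E'
from h import *
im=wsnap('w19');s=snap('scene','scene9.png');t=snap('top','top9.png');p,R=pose();print(p)
f=im['frame'][:,:,::-1]
cv2.imwrite('pics/c19.png',np.hstack([cv2.resize(f[0:300,100:500],None,fx=1,fy=1.0),cv2.resize(s['frame'][180:280,290:400,::-1],(330,300),interpolation=3)]))
E
```

```text
t: 26.35
eef_pos: [0.4683, -0.1611, 0.3393]
ee_rot: [0.0, 0.98, 0.2, 0.0]
ft_force: [-0.2, -0.3, -0.1]
grip_width: 0.0328
t: 26.98
eef_pos: [0.4229, -0.1807, 0.3764]
ee_rot: [-0.0, 0.98, 0.2, -0.0]
ft_force: [0.7, -0.7, 0.1]
grip_width: 0.0325
[ 0.42297174 -0.18070338  0.37673544]
```

View pics/c19.png

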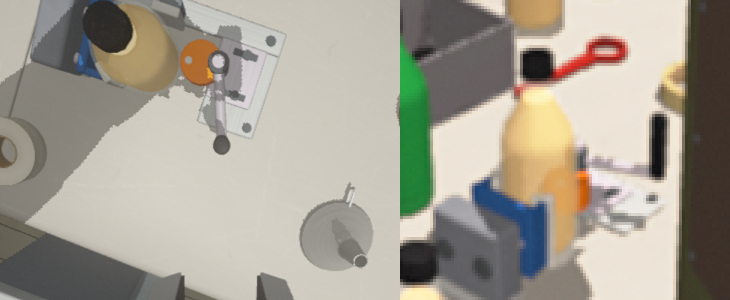

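View pics/top9.png

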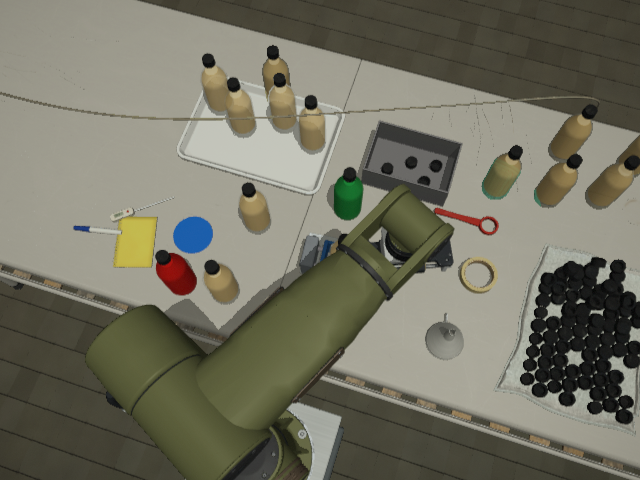

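Run:
```python
from h import *
im=wsnap('w20');A=np.array([.5464,-.1247]);h=onz(im,321,145,.13)[:2]
print(h,((np.degrees(np.arctan2(*(h-A)[::-1]))%360)-205.5)*np.pi/180, onz(im,300,62,.052))
s=snap('scene','scene10.png');t=load('top0');s0=load('scene0')
dark=lambda r,g,b:(r<60)&(g<60)&(b<60)
x,y=blob(s,(325,190,350,209),dark);print(x.min(),x.max(),y.min(),y.max(),onz(s,(x.min()+x.max())/2,(y.min()+y.max())/2,.209))
def bl(im):
    f=im['frame'].astype(int);m=((f[...,2]>1.5*f[...,0])&(f[...,2]>70));m[:,:300]=0;m[:,350:]=0;m[:230]=0;m[275:]=0;ys,xs=np.where(m);return xs.min(),xs.max(),ys.min(),ys.max()
a,b=bl(s0),bl(s);print(a,b)
print(onz(s0,a[1],a[3],.012)[:2],onz(s,b[1],b[3],.012)[:2])
o=np.hstack([cv2.resize(q['frame'][225:285,295:355,::-1],(400,400),interpolation=3) for q in (s0,s)]);cv2.imwrite('pics/cmp.png',o)
```

```text
[ 0.46998625 -0.16087913] -0.0028648909009574113 [ 0.54039177 -0.10522015  0.052     ]
331 339 197 206 [ 0.52753611 -0.04814183  0.209     ]
(np.int64(316), np.int64(339), np.int64(239), np.int64(271)) (np.int64(314), np.int64(338), np.int64(240), np.int64(271))
[ 0.48046146 -0.01394908] [ 0.48251734 -0.01191543]
```

View pics/cmp.png

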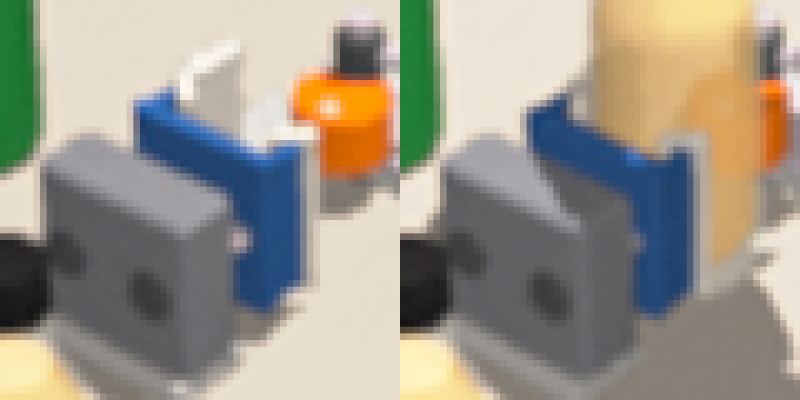

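Compared with the first picture, the nest (blue plate edge moved from (305,150) to (692,150) - 400 = 292) sits closer to the guide block. The lever is at cam ≈ 0 and the bottle is upright.

```bash
python3 -c "
from h import *
print(status.observe()['t'],status.observe()['ft_force']);print(ctrl.hand_in())"
```

```text
27.225 [ 0.487536   -0.98975887  0.53491449]
the job is handed in; nothing more can be done
None
```

The bottle from the blue mat is clamped upright in the fixture, and I handed the job in at 27.2 s with the arm well clear of everything. I swung the lever back to open (cam about 2.48 rad) and moved the bottle over by its neck. I pressed the nest about 1 mm to confirm contact, backed off 1 mm, set the bottle down and let go. Then I swung the lever round to its clamped stop.

**Last checks:**
- **Lever:** it sits at cam about 0.00 rad. At the stop it pushed back with about 25 N.
- **Bottle:** it stands upright, with the orange lobe on it and the cap at about (0.528, -0.048).
- **Nest:** it has visibly moved back from its first position. I could only measure this roughly, at about 3–5 mm from a shift of 1–2 pixels, so the exact press is not confirmed.
- **Other things:** the spare bottles, look-alikes and loose things appear where they were.

**Disagreements:** the bottle touched the nest about 3–4 mm further in than my first camera estimate, so I went by the contact. While setting it down, the gripper pressed the bottle onto the table with about 13 N for a moment, and I eased off before releasing.

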